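# Flip a heater flange against the tray wall

## Robot

A 6-joint arm with a two-finger parallel gripper is mounted at the origin on the work surface. World frame = base frame: x ahead of the robot, y to its left, z up, the work surface at z = 0. Lengths are in m, angles in degrees, forces in N, time in s.
With the tool pointing down it reaches from about 0.35 to 0.875 m from the base axis. Payload 4.2 kg.
Tool frame: the origin (TCP) lies midway between the tips of the shut fingers; the grasp point (between the pads) lies r.grasp_offset behind it (r.grasp_offset is the distance from the TCP to the grasp point, in m); z points along the fingers, y is the direction in which the jaws open and shut (so a half turn about z gives the same grasp; the last joint's range is limited). The gripper opens to 87 mm and grips with 3 to 60 N. Pads are 19 mm wide; open, the fingers measure 117 mm over their backs; the gripper's body (75 mm by 190 mm) begins 51 mm behind the grasp point.
Start: joints at [-50.787, 22.042, 0.453, 0, -68.411, -14.817], TCP at [0.258, -0.569, 0.196] pointing down, gripper open.
Joint ranges: [-179.83, 179.83], [-69.29, 118.12], [-61.27, 80.66], [-181.25, 117.63], [-171.15, -9.14], [-177.46, 177.46]. Speed limits (degrees/s): [159.86, 159.86, 180, 180, 180, 180].

## Interface

Orientations are given as a 3x3 rotation matrix whose columns are the frame's x, y, z axes.
In Python, from station import sense, optics, r gives the robot as it stands. The module is installed in compiled form; this text tells all that it offers.
- The arm moves only by the tool servo_tool, never from a script. Its argument "deltas" is a list of rows, each an object with "slide": the shift along the tool's x, y, z in units of 25 mm (1.0 is 25 mm), a list of three; "spin": the turn about the tool's z in units of 8 degrees (1.0 is 8 degrees). A call has 1 to 10 rows; each row shifts and turns the pose as measured when the row begins, along the tool's axes as they then stand; what a row does not reach is not made up. A row lasts 1/10 s, in which the tool goes at most 50 mm and 8.59 degrees, less where a joint would pass 70% of its speed; a pose out of reach is approached as far as the arm can. A call is refused whole if a number of a shift passes 1 or a number of a turn 1, either way. A call with a gripper value outside its range is refused whole. "gripper" is the closure in counts, from 0 (fully open) to 255 (shut), set as the call begins (left out, the last holds). The fingers move at their own pace and stop on an object; the grip force is fixed at half the most. Time passes only in rows, so rows that do not move let the fingers close. It gives the time, the measured TCP pose, the force and the opening at its end, in the units of the state.
- sense(): the state, without advancing time (a new reading comes with each control period).
- optics.capture(name): name is "scene" or "top"; returns a dict with "frame" (480x640x3 uint8, red, green, blue), "camera_matrix" (3x3 intrinsics, pixels), "eye" and "rotation" of the camera in the world. Camera axes: x right, y down, z forward; pixel columns grow to the right and rows downward; lengths in m; the calibration is good to about 2 mm. A picture is of the moment at which its call begins. There is no depth.
- r.finish_job(): hands the job in, once; it reports no verdict.
The state is a dict: "time_s": time; "joints": joint angles; "joint_velocities": joint speeds; "effort": joint torques, N m; "tcp_pos": TCP position; "ee_rot": TCP orientation; "wrist_force": force on the tool from outside, world axes, zero at the start; "moment": the same for the moment, N m; "gripper_width": opening from 0.0 (shut) to 1.0 (fully open).
Only numpy, scipy, OpenCV 4.12 (cv2) and the standard library are available. Lean on these libraries where they do the work, as an engineer would, in place of code of your own. Each camera call takes 0.05 s, during which the arm holds its last target.

## Task

Two heater mounting flanges lie in the blue parts tray, and one of them lies wrong, with its bare metal face up. Without picking it up or pinching it, push that flange with the fingertips across the mat against the tray's back wall, the long one away from the robot, until it climbs the wall and stands leaning on the rim; then push its top edge back towards the robot so that it falls over and lies flat on the mat with its red gasket face up. Push gently, and leave the other flange and everything else as it is.

Things in the scene. Friction and masses are not known exactly. Their poses are not given: they have to be found in the camera images.
- tray: Blue plastic parts tray fixed to the bench, 250 mm (x) by 350 mm (y), 50 mm high. Origin: centre of its underside, on the bench; x points away from the robot, square to the long back wall, z up. All four walls are slippery: a rounded foot of 18 mm radius, then a wall leaning 8 degrees outward up to the rim, with a flat lip 12 mm wide outside it.
- tray_floor (a point): Centre of the mat's top surface: a dark, grippy rubber mat, flat over 182 mm (x) by 282 mm (y), 6 mm above the bench.
- back_foot (a point): Middle of the line where the flat mat ends and the rounded foot of the back wall begins, at mat height.
- back_rim (a point): Middle of the inner edge of the back wall's rim, 22 mm farther out than back_foot and 44 mm above the mat.
- flange_a: The flange to be turned over: a smooth plate 70 mm (x) by 90 mm (y) by 8 mm, about 0.12 kg, 6 mm of bare aluminium with a 2 mm red gasket bonded on one face; its bores are too small for a finger. Origin: centre of the red face; z points out of the bare face: up at the start, down when turned over. At the start its 90 mm sides run along the back wall to within about 17 degrees.
- flange_a_center (a point): Centre of flange_a. Pushed low at its near side, the flange climbs the back wall with its far side, with little force, once that reaches back_foot; when its near side comes to about 10 mm before back_foot it stands at about 60 degrees, leaning on the rim, its top edge about 64 mm above the mat and 20 mm above the rim, and stays so when let go.
- corner1 (a point): Corner of flange_a at its -x, -y, at half its thickness.
- corner2 (a point): Corner of flange_a at its -x, +y, at half its thickness.
- corner3 (a point): Corner of flange_a at its +x, -y, at half its thickness.
- corner4 (a point): Corner of flange_a at its +x, +y, at half its thickness.
- flange_b: The other flange of the same size and make, already red gasket face up in the other half of the tray. Origin: centre of its bare underside, z up.
- blower1: Heater blower, loose, standing near the left end of the tray: grey motor housing with a red cone, 110 mm across, 117 mm high. Origin: centre of its foot.
- blower2: The same, near the right end of the tray.
- blower3: The same, on the left part of the bench nearer to the robot.
- screwdriver: Orange-handled screwdriver lying on the bench between the robot and the tray, 190 mm long, 26 mm thick. Origin: under its middle.
- pump: Steel fuel pump with black ends, standing, 36 mm across, 103 mm high. Origin: centre of its foot.
- silencer: Black canister standing beside the right end of the tray, 44 mm across, 93 mm high. Origin: centre of its foot.
- screw_jar: Amber jar with a white cap, 52 mm across, 60 mm high. Origin: centre of its foot.
There are look-alikes about, which are no part of the job. What is shaped like the flange_b but brown or purple is not meant.

How it is judged:
By the outcome, as a careful person would: the job done as asked, in the order asked, and still so for the second after the job is handed in, with the robot touching nothing.
It also fails if it takes over 42 s, if anything falls off the work surface, if the arm or the gripper's body presses on something with over 40 N, if the wrist force passes 120 N, or if a joint passes its speed limit or range.

## Working session

There is one attempt and no reset: what is moved stays moved. The work goes in short steps, Python scripts to look and compute and a tool call to move; the robot and the scene stay as the last step left them, time stands still between calls to the robot, and variables do not carry over. Pictures are saved under pics/ and viewed, and the job is handed in when it is done.

Besides the shell and the picture viewer there is one more tool, called after "Call:" by a JSON object that holds its "method" and its "body". servo_tool: Moves the arm, as the interface text tells. Its arguments: {"type":"object","properties":{"deltas":{"type":"array"},"gripper":{"type":"number"}},"required":["deltas"]}

```bash
mkdir -p pics && cat > h.py <<'E'
import numpy as np, cv2
from station import sense, optics, r
def grab(name,fn):
    c=optics.capture(name); cv2.imwrite('pics/'+fn,cv2.cvtColor(c['frame'],cv2.COLOR_RGB2BGR)); return c
def ray(c,u,v,z):
    K=np.array(c['camera_matrix']);R=np.array(c['rotation']);e=np.array(c['eye'])
    d=R@np.linalg.solve(K,[u,v,1]); return e+d*(z-e[2])/d[2]
def proj(c,p):
    K=np.array(c['camera_matrix']);R=np.array(c['rotation']);e=np.array(c['eye'])
    q=K@(R.T@(np.array(p)-e)); return q[:2]/q[2]
E
python3 - <<'E'
from h import *
for n in('scene','top'):
    c=grab(n,n+'0.png'); print(n,c['eye'],c['rotation'],c['camera_matrix'])
s=sense();print(s['tcp_pos'],s['ee_rot'],s['time_s'],s['wrist_force'],r.grasp_offset)
E
```

```text
scene [1.4087486  0.57686773 1.04187856] [[-0.5437132   0.56502462 -0.6205829 ]
 [ 0.83910751  0.3513757  -0.41525138]
 [-0.0165695  -0.74651343 -0.66516401]] [[582.58048784   0.         313.98687198]
 [  0.         582.58048784 239.24908001]
 [  0.           0.           1.        ]]
top [ 0.40966552 -0.05499565  1.48819242] [[ 5.17468858e-03 -9.95990653e-01  8.93075647e-02]
 [-9.99986244e-01 -5.23058924e-03 -3.91910728e-04]
 [ 8.57470608e-04 -8.93043081e-02 -9.96004019e-01]] [[583.02411335   0.         321.01464704]
 [  0.         583.02411335 244.27434109]
 [  0.           0.           1.        ]]
[ 0.25790236 -0.56865599  0.1948649 ] [[-9.10794910e-01 -4.12858091e-01 -9.10071532e-04]
 [-4.12859081e-01  9.10793236e-01  1.74933111e-03]
 [ 1.06661494e-04  1.96901316e-03 -9.99998056e-01]] 0.1 [0.91482995 0.65359058 0.74871607] 0.0187
```

View pics/top0.png

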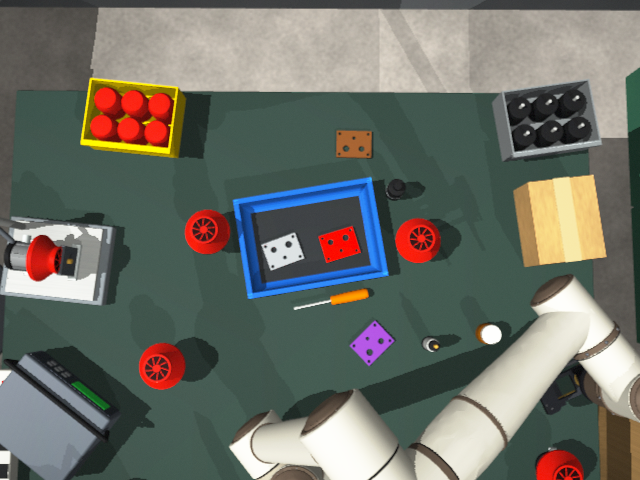

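View pics/scene0.png

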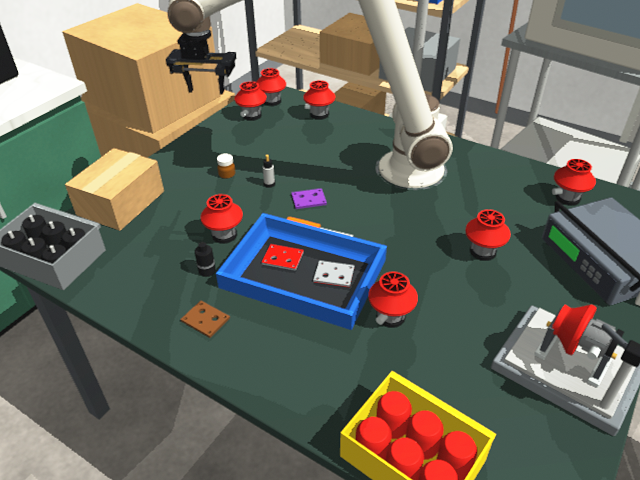

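The bare flange (grey-white) is at top (283,251), scene (334,273), and it is flange_a. The red one at top (340,244) is flange_b. The brown one at (354,144) and the purple one at (372,343) lie outside the tray and are look-alikes.

```bash
cat >> h.py <<'E'
def rect_world(c,mask,z):
    cs,_=cv2.findContours(mask,cv2.RETR_EXTERNAL,cv2.CHAIN_APPROX_NONE)
    k=max(cs,key=cv2.contourArea)
    P=np.array([ray(c,u,v,z)[:2] for u,v in k[:,0]+0.0])
    return k,P,cv2.minAreaRect((P*1000).astype(np.float32))
E
python3 - <<'E'
from h import *
c=optics.capture('top');f=c['frame'];h=cv2.cvtColor(f,cv2.COLOR_RGB2HSV)
m=cv2.inRange(h,(100,120,60),(125,255,255))
k,P,rc=rect_world(c,m,.05);print('tray',rc,cv2.boxPoints(rc))
w=np.zeros_like(m);w[225:280,255:310]=255
m=cv2.inRange(h,(0,0,120),(180,60,255))&w
k,P,rc=rect_world(c,m,.014);print('A',rc,cv2.boxPoints(rc))
w=np.zeros_like(m);w[215:275,312:368]=255
m=(cv2.inRange(h,(0,150,100),(10,255,255))|cv2.inRange(h,(170,150,100),(180,255,255)))&w
k,P,rc=rect_world(c,m,.014);print('B',rc,cv2.boxPoints(rc))
cv2.imwrite('pics/crop0.png',cv2.resize(f[170:310,220:400,::-1],None,fx=4,fy=4,interpolation=cv2.INTER_CUBIC))
E
```

```text
tray ((556.699462890625, -27.39373779296875), (252.58053588867188, 353.7108154296875), 9.736214637756348) [[ 402.31973  125.55714]
 [ 462.13663 -223.05911]
 [ 711.0792  -180.3446 ]
 [ 651.2623   168.27164]]
A ((524.270751953125, 42.124488830566406), (71.54004669189453, 91.65723419189453), 20.671192169189453) [[474.62585   72.375755]
 [506.98126  -13.380735]
 [573.91565   11.873222]
 [541.56024   97.629715]]
B ((542.9425659179688, -101.46002960205078), (72.63004302978516, 92.68971252441406), 17.492589950561523) [[ 494.37646  -68.17401]
 [ 522.2373  -156.57738]
 [ 591.50867 -134.74605]
 [ 563.6478   -46.34268]]
```

View pics/crop0.png

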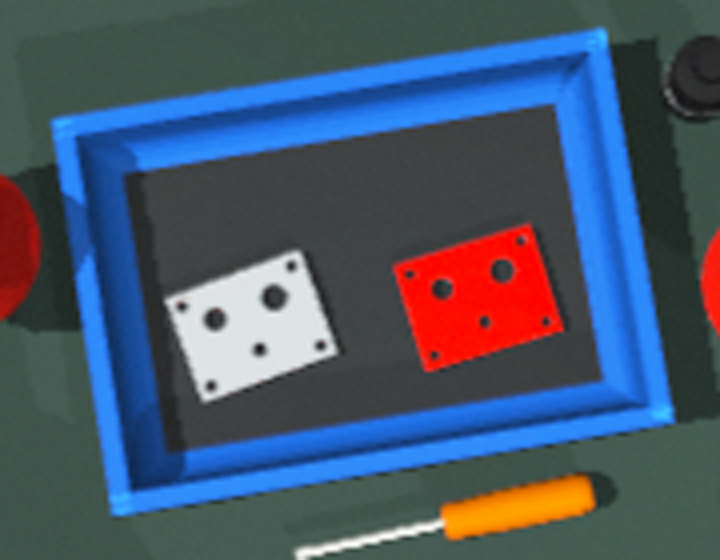

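```bash
cat >> h.py <<'E'
T0=np.array([.5567,-.0274]);a=np.radians(9.74)
RT=np.array([[np.cos(a),-np.sin(a)],[np.sin(a),np.cos(a)]])
def tr(p): return RT.T@(np.array(p)[:2]-T0)
def wo(p): return RT@np.array(p)+T0
E
python3 - <<'E'
from h import *
c=optics.capture('top');h=cv2.cvtColor(c['frame'],cv2.COLOR_RGB2HSV)
m=cv2.inRange(h,(0,150,60),(10,255,255))|cv2.inRange(h,(170,150,60),(180,255,255))
for x in(207,418):
    w=np.zeros_like(m);w[200:275,x-35:x+35]=255
    if x==418: w[:,:386]=0
    for z in(.08,.117):
        k,P,rc=rect_world(c,m&w,z);print(x,z,'tray y range',[round(f(tr(p)[1] for p in P),3) for f in(min,max)],[round(f(tr(p)[0] for p in P),3) for f in(min,max)])
s=sense();t=wo([-.078,.072]);print('target',t,'delta world',t-s['tcp_pos'][:2]);R=np.array(s['ee_rot'])
print('tool-frame after spin:',np.array([[-1,0],[0,1]])@(RT.T@(t-s['tcp_pos'][:2]))/.025)
E
```

```text
207 0.08 tray y range [np.float64(0.189), np.float64(0.299)] [np.float64(-0.003), np.float64(0.105)]
207 0.117 tray y range [np.float64(0.184), np.float64(0.291)] [np.float64(-0.007), np.float64(0.098)]
418 0.08 tray y range [np.float64(-0.313), np.float64(-0.202)] [np.float64(-0.108), np.float64(0.001)]
418 0.117 tray y range [np.float64(-0.304), np.float64(-0.197)] [np.float64(-0.109), np.float64(-0.003)]
target [0.46764354 0.03036632] delta world [0.20964247 0.59920336]
tool-frame after spin: [-12.31969281  22.2039766 ]
```

Call:
{"method": "servo_tool", "body": {"deltas": [{"slide": [0,0,0],"spin": 0.9},{"slide": [0,0.5,0],"spin": 0.9},{"slide": [-0.5,1,0]},{"slide": [-0.5,1,0]},{"slide": [-0.5,1,0]},{"slide": [-0.5,1,0]},{"slide": [-0.5,1,0]},{"slide": [-0.5,1,0]},{"slide": [-0.5,1,0]},{"slide": [-0.5,1,0]}], "gripper": 140}}

```text
invalid input
```

```bash
cat > st.py <<'E'
from h import *
s=sense();p=s['tcp_pos'];R=np.array(s['ee_rot'])
print(s['time_s'],'tray xy',tr(p).round(4),'z',round(p[2],4),'F tray',(RT.T@s['wrist_force'][:2]).round(2),round(s['wrist_force'][2],2),'w',s['gripper_width'],'tool x ang rel',round(np.degrees(np.arctan2(R[1,0],R[0,0]))+180-9.74,2),'tilt',R[:,2].round(4))
E
python3 st.py
```

```text
0.2 tray xy [-0.386  -0.4831] z 0.1952 F tray [-1.18  0.14] 0.31 w 0.9961007128681457 tool x ang rel 14.65 tilt [-6.0e-04  1.2e-03 -1.0e+00]
```

Call:
{"method": "servo_tool", "body": {"deltas": [{"slide": [0,0,0],"spin": 0.9},{"slide": [0,0.5,0],"spin": 0.9},{"slide": [-0.5,1,0],"spin": 0},{"slide": [-0.5,1,0],"spin": 0},{"slide": [-0.5,1,0],"spin": 0},{"slide": [-0.5,1,0],"spin": 0},{"slide": [-0.5,1,0],"spin": 0},{"slide": [-0.5,1,0],"spin": 0},{"slide": [-0.5,1,0],"spin": 0},{"slide": [-0.5,1,0],"spin": 0}], "gripper": 140}}

```text
time_s: 1.2
tcp_pos: [0.3205, -0.3368, 0.1919]
ee_rot: [[-0.988, -0.156, -0.004], [-0.156, 0.988, 0.005], [0.003, 0.006, -1.0]]
wrist_force: [0.5, -0.7, -1.0]
gripper_width: 0.454
```

```bash
python3 st.py
```

```text
1.2 tray xy [-0.2852 -0.265 ] z 0.1919 F tray [ 0.42 -0.77] -0.98 w 0.45357154641712005 tool x ang rel -0.76 tilt [-0.0039  0.0054 -1.    ]
```

Call:
{"method": "servo_tool", "body": {"deltas": [{"slide": [-0.6,1,0],"spin": 0},{"slide": [-0.6,1,0],"spin": 0},{"slide": [-0.6,1,0],"spin": 0},{"slide": [-0.6,1,0],"spin": 0},{"slide": [-0.6,1,0],"spin": 0},{"slide": [-0.6,1,0],"spin": 0},{"slide": [-0.6,1,0],"spin": 0},{"slide": [-0.6,1,0],"spin": 0},{"slide": [-0.6,1,0],"spin": -0.1},{"slide": [-0.6,1,0],"spin": 0}]}}

```text
time_s: 2.2
tcp_pos: [0.4307, -0.0541, 0.1937]
ee_rot: [[-0.986, -0.17, -0.002], [-0.17, 0.985, 0.006], [0.001, 0.006, -1.0]]
wrist_force: [0.6, -0.6, 0.2]
gripper_width: 0.45
```

```bash
python3 st.py
```

```text
2.2 tray xy [-0.1287 -0.005 ] z 0.1937 F tray [ 0.51 -0.67] 0.16 w 0.44955182408714633 tool x ang rel 0.03 tilt [-0.0016  0.0063 -1.    ]
```

Call:
{"method": "servo_tool", "body": {"deltas": [{"slide": [-0.6,0.9,0],"spin": 0},{"slide": [-0.6,0.9,0],"spin": 0},{"slide": [-0.6,0.9,0],"spin": 0},{"slide": [-0.3,0.4,0.5],"spin": 0},{"slide": [0,0,1],"spin": 0},{"slide": [0,0,1],"spin": 0},{"slide": [0,0,1],"spin": 0},{"slide": [0,0,0.6],"spin": 0},{"slide": [0,0,0],"spin": 0}]}}

```text
time_s: 3.1
tcp_pos: [0.4691, 0.038, 0.0852]
ee_rot: [[-0.985, -0.174, -0.003], [-0.174, 0.985, 0.007], [0.002, 0.007, -1.0]]
wrist_force: [-0.6, -0.4, -0.1]
gripper_width: 0.449
```

```bash
python3 st.py; python3 -c "
from h import *
c=grab('scene','s1.png');cv2.imwrite('pics/s1c.png',cv2.resize(c['frame'][170:340,190:430,::-1],None,fx=3,fy=3))"
```

```text
3.1 tray xy [-0.0753  0.0793] z 0.0852 F tray [-0.66 -0.25] -0.1 w 0.4491788993105421 tool x ang rel 0.29 tilt [-0.0035  0.0066 -1.    ]
```

View pics/s1c.png

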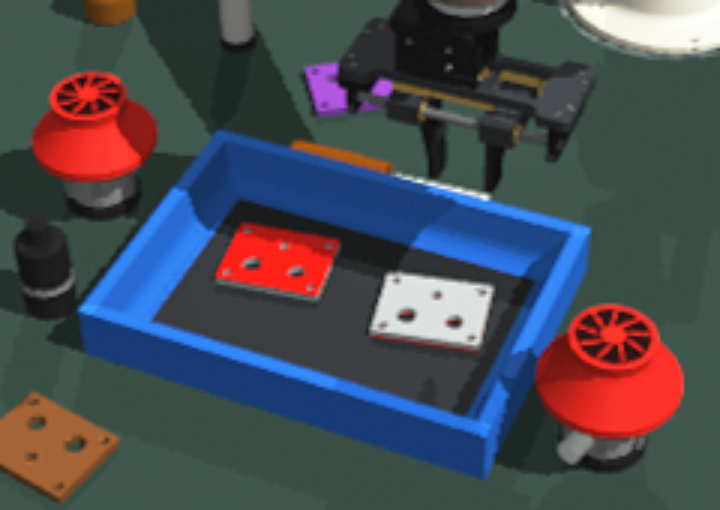

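Call:
{"method": "servo_tool", "body": {"deltas": [{"slide": [0.1,-0.3,0.3],"spin": 0},{"slide": [0.1,0,0.8],"spin": 0},{"slide": [0,0,0.8],"spin": 0},{"slide": [0,0,0.5],"spin": 0},{"slide": [0,0,0],"spin": 0},{"slide": [0,0,0],"spin": 0}]}}

```text
time_s: 3.75
tcp_pos: [0.4692, 0.0285, 0.0278]
ee_rot: [[-0.985, -0.173, 0.008], [-0.173, 0.985, 0.01], [-0.01, 0.009, -1.0]]
wrist_force: [-0.0, -0.4, 0.1]
gripper_width: 0.454
```

```bash
python3 st.py
```

```text
3.75 tray xy [-0.0767  0.0699] z 0.0278 F tray [-0.1  -0.41] 0.13 w 0.45430181268841885 tool x ang rel 0.23 tilt [ 0.0081  0.0104 -0.9999]
```

Call:
{"method": "servo_tool", "body": {"deltas": [{"slide": [0,0,0.4],"spin": 0},{"slide": [0,0,0.3],"spin": 0},{"slide": [0,0,0],"spin": 0}]}}

```text
time_s: 4.05
tcp_pos: [0.471, 0.0289, 0.0111]
ee_rot: [[-0.985, -0.173, 0.013], [-0.173, 0.985, 0.012], [-0.015, 0.01, -1.0]]
wrist_force: [0.6, -0.2, 0.1]
gripper_width: 0.448
```

```bash
python3 st.py
```

```text
4.05 tray xy [-0.0749  0.07  ] z 0.0111 F tray [ 0.58 -0.25] 0.07 w 0.44847106425529315 tool x ang rel 0.22 tilt [ 0.0128  0.0122 -0.9998]
```

Call:
{"method": "servo_tool", "body": {"deltas": [{"slide": [-0.2,0,0.08],"spin": 0},{"slide": [-0.3,0,0.02],"spin": 0},{"slide": [-0.3,0,0.02],"spin": 0},{"slide": [-0.3,0,0.01],"spin": 0},{"slide": [-0.3,0,0.01],"spin": 0},{"slide": [0,0,0],"spin": 0}]}}

```text
time_s: 4.65
tcp_pos: [0.5105, 0.0362, 0.0085]
ee_rot: [[-0.985, -0.174, 0.016], [-0.174, 0.985, 0.013], [-0.018, 0.01, -1.0]]
wrist_force: [0.1, -0.4, -0.4]
gripper_width: 0.452
```

```bash
python3 st.py
```

```text
4.65 tray xy [-0.0348  0.0705] z 0.0085 F tray [ 0.01 -0.42] -0.42 w 0.45200777622888016 tool x ang rel 0.28 tilt [ 0.0157  0.0128 -0.9998]
```

```bash
cat > look.py <<'E'
import sys
from h import *
n=sys.argv[1]
c=optics.capture('scene');d=optics.capture('top')
A=cv2.resize(c['frame'][190:340,200:420,::-1],(726,495)[:2] and (660,450),interpolation=cv2.INTER_CUBIC)
cv2.imwrite('pics/%s_s.png'%n,A)
cv2.imwrite('pics/%s_t.png'%n,cv2.resize(d['frame'][170:310,220:400,::-1],None,fx=4,fy=4,interpolation=cv2.INTER_CUBIC))
E
python3 look.py p1
```

```text
(no output)
```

View pics/p1_s.png

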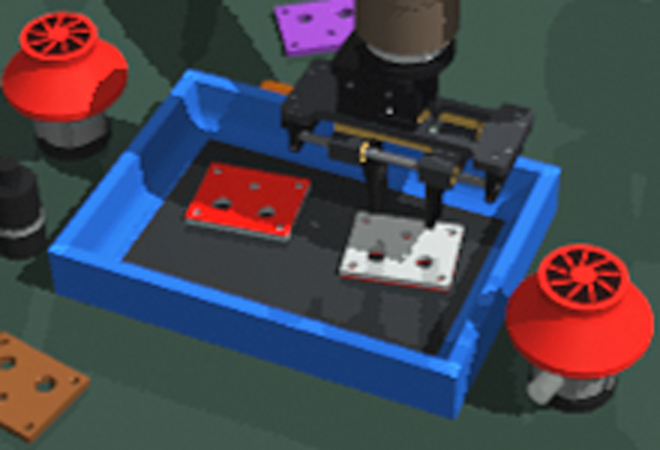

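View pics/p1_t.png

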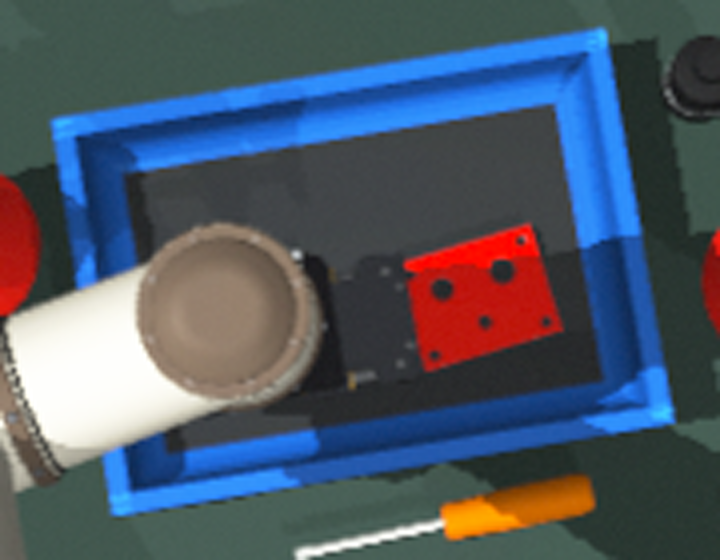

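Call:
{"method": "servo_tool", "body": {"deltas": [{"slide": [-0.3,0,0.01],"spin": 0},{"slide": [-0.3,0,0.02],"spin": 0},{"slide": [-0.3,0,0.02],"spin": 0},{"slide": [-0.3,0,0.02],"spin": 0},{"slide": [-0.3,0,0.02],"spin": 0},{"slide": [-0.3,0,0.02],"spin": 0},{"slide": [0,0,0],"spin": 0}]}}

```text
time_s: 5.45
tcp_pos: [0.5571, 0.0442, 0.006]
ee_rot: [[-0.985, -0.174, 0.014], [-0.174, 0.985, 0.012], [-0.016, 0.01, -1.0]]
wrist_force: [-0.4, -0.1, 0.1]
gripper_width: 0.451
```

```bash
python3 st.py; python3 look.py p2
```

```text
5.45 tray xy [0.0126 0.0705] z 0.006 F tray [-0.38 -0.02] 0.13 w 0.4508858765935036 tool x ang rel 0.27 tilt [ 0.0141  0.0124 -0.9998]
```

View pics/p2_s.png

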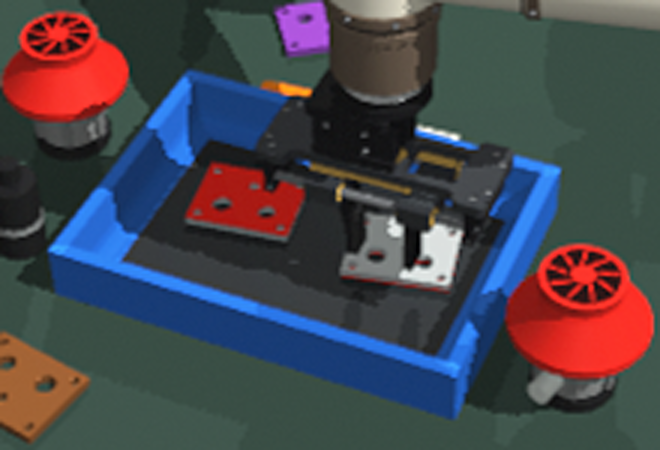

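The flange has not moved: it is still at (340–463, 213–290) in the crop. The fingertips passed over it, because the partly open tips sit higher than the TCP. I'll lift, go back and find the mat by touch.

Call:
{"method": "servo_tool", "body": {"deltas": [{"slide": [0,0,-0.6],"spin": 0},{"slide": [0.5,0,-0.5],"spin": 0},{"slide": [0.9,0,0],"spin": 0},{"slide": [0.9,0,0],"spin": 0},{"slide": [0.9,0,0],"spin": 0},{"slide": [0.6,0,0.1],"spin": 0},{"slide": [0.1,0,0.3],"spin": 0},{"slide": [0,0,0],"spin": 0}]}}

```text
time_s: 6.35
tcp_pos: [0.4532, 0.0252, 0.0224]
ee_rot: [[-0.985, -0.173, 0.011], [-0.173, 0.985, 0.012], [-0.013, 0.01, -1.0]]
wrist_force: [-0.5, -0.7, -0.0]
gripper_width: 0.447
```

```bash
python3 st.py
```

```text
6.35 tray xy [-0.0931  0.0694] z 0.0224 F tray [-0.65 -0.63] -0.05 w 0.4471255415589418 tool x ang rel 0.21 tilt [ 0.0106  0.012  -0.9999]
```

Call:
{"method": "servo_tool", "body": {"deltas": [{"slide": [-0.5,0,0],"spin": 0},{"slide": [-0.1,0,0.3],"spin": 0},{"slide": [0,0,0.3],"spin": 0},{"slide": [0,0,0],"spin": 0}]}}

```text
time_s: 6.75
tcp_pos: [0.4729, 0.0292, 0.0062]
ee_rot: [[-0.985, -0.173, 0.013], [-0.173, 0.985, 0.012], [-0.015, 0.01, -1.0]]
wrist_force: [-0.1, -0.2, -0.3]
gripper_width: 0.452
```

```bash
python3 st.py;python3 look.py p3
```

```text
6.75 tray xy [-0.073   0.0699] z 0.0062 F tray [-0.15 -0.19] -0.28 w 0.4517787265733431 tool x ang rel 0.24 tilt [ 0.013   0.0124 -0.9998]
```

View pics/p3_s.png

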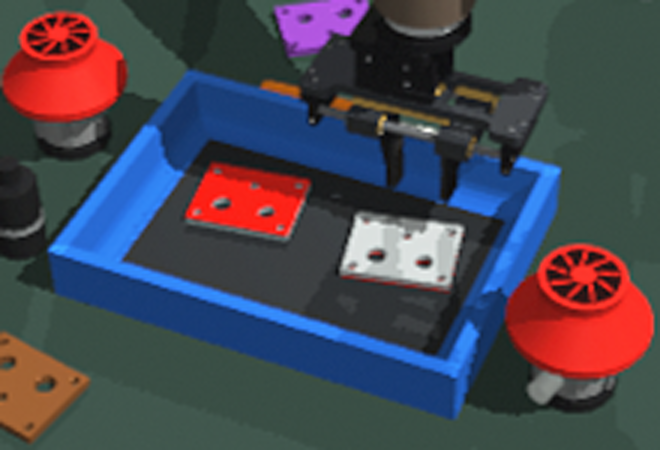

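```bash
python3 -c "
from h import *
c=optics.capture('scene')
for x,y in((-.073,.0425),(-.073,.0975)):
  for z in(.006,.015,.025):
    q=proj(c,[*wo([x,y]),z]);print(x,y,z,((q-[200,190])*3).round())
cv2.imwrite('pics/p4.png',cv2.resize(c['frame'][215:270,305:365,::-1],None,fx=10,fy=10,interpolation=cv2.INTER_CUBIC))
"
```

```text
-0.073 0.0425 0.006 [390. 200.]
-0.073 0.0425 0.015 [390. 193.]
-0.073 0.0425 0.025 [390. 184.]
-0.073 0.0975 0.006 [450. 217.]
-0.073 0.0975 0.015 [450. 209.]
-0.073 0.0975 0.025 [450. 201.]
```

View pics/p4.png

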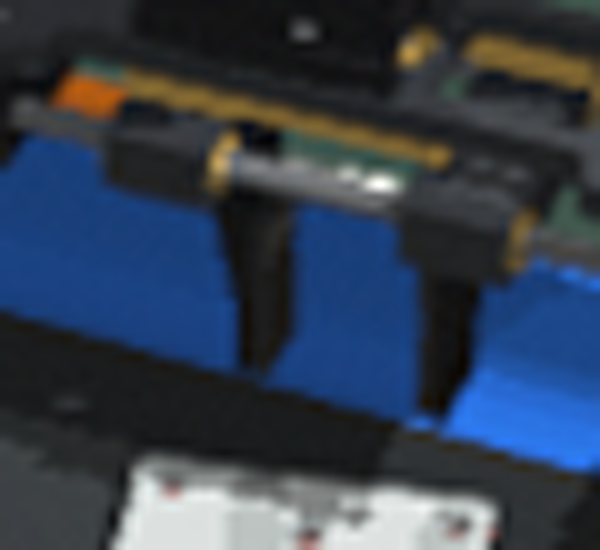

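```bash
python3 -c "
from h import *
c=optics.capture('scene')
for x,y in((.0126,.043),(.0126,.098),(.0126,.0505),(.0126,.0905)):
  for z in(.006,.015,.025):
    q=proj(c,[*wo([x,y]),z]);print(x,y,z,((q-[200,190])*3).round())
i=cv2.imread('pics/p2_s.png');cv2.imwrite('pics/p5.png',cv2.resize(i[170:310,310:490],None,fx=4,fy=4,interpolation=cv2.INTER_CUBIC))
i=cv2.imread('pics/p3_s.png')[100:300,310:510];cv2.imwrite('pics/p6.png',cv2.resize(np.clip(i.astype(int)*3,0,255).astype(np.uint8),None,fx=3,fy=3))
"
```

```text
0.0126 0.043 0.006 [352. 266.]
0.0126 0.043 0.015 [351. 259.]
0.0126 0.043 0.025 [351. 250.]
0.0126 0.098 0.006 [413. 284.]
0.0126 0.098 0.015 [414. 277.]
0.0126 0.098 0.025 [414. 268.]
0.0126 0.0505 0.006 [360. 269.]
0.0126 0.0505 0.015 [360. 261.]
0.0126 0.0505 0.025 [360. 252.]
0.0126 0.0905 0.006 [405. 282.]
0.0126 0.0905 0.015 [405. 274.]
0.0126 0.0905 0.025 [405. 266.]
```

View pics/p5.png

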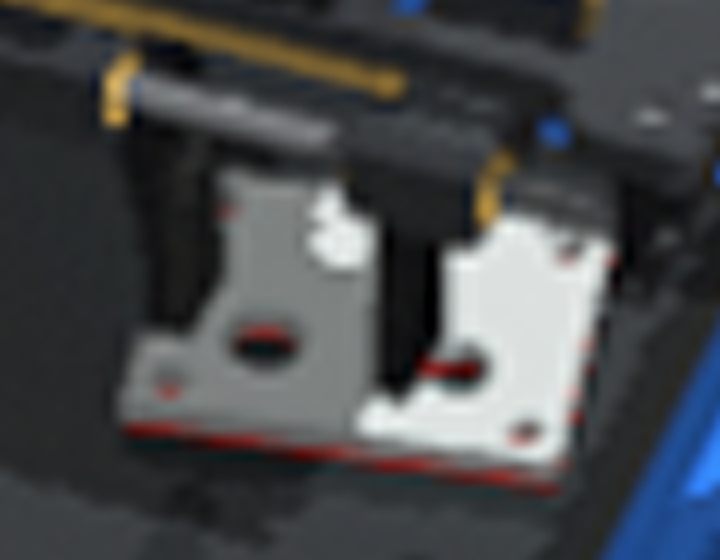

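View pics/p6.png

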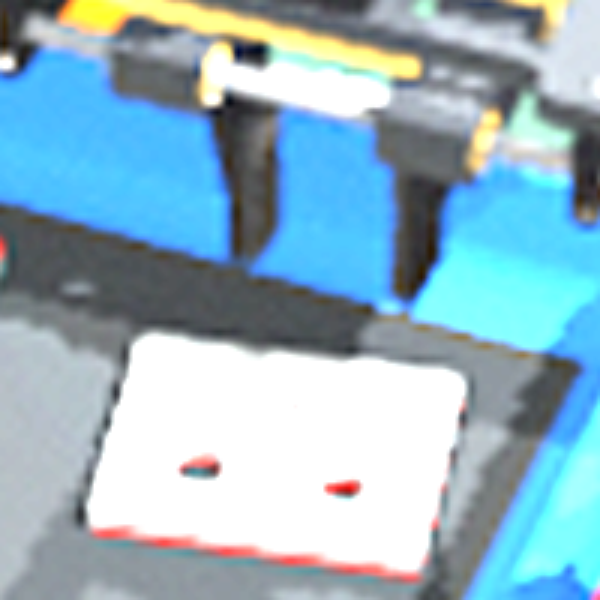

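Call:
{"method": "servo_tool", "body": {"deltas": [{"slide": [0.1,0,-0.5],"spin": 0},{"slide": [0.1,0,-0.4],"spin": 0},{"slide": [0,0,0],"spin": 0},{"slide": [0,0,0],"spin": 0}], "gripper": 195}}

```text
time_s: 7.35
tcp_pos: [0.4673, 0.0281, 0.0312]
ee_rot: [[-0.985, -0.174, 0.016], [-0.174, 0.985, 0.014], [-0.018, 0.011, -1.0]]
wrist_force: [-0.5, 0.4, 0.3]
gripper_width: 0.253
```

```bash
python3 st.py; python3 -c "
from h import *
c=optics.capture('scene');p=sense()['tcp_pos']
for dz in(0,.01,.02):
    q=proj(c,[*p[:2],p[2]+dz]);print(dz,((q-[295,195])*8).round())
cv2.imwrite('pics/p7.png',cv2.resize(c['frame'][195:270,295:385,::-1],None,fx=8,fy=8,interpolation=cv2.INTER_CUBIC))
"
```

```text
7.35 tray xy [-0.0787  0.0698] z 0.0312 F tray [-0.47  0.44] 0.3 w 0.2532211117335176 tool x ang rel 0.26 tilt [ 0.0156  0.0135 -0.9998]
0 [366. 447.]
0.01 [366. 424.]
0.02 [367. 401.]
```

View pics/p7.png

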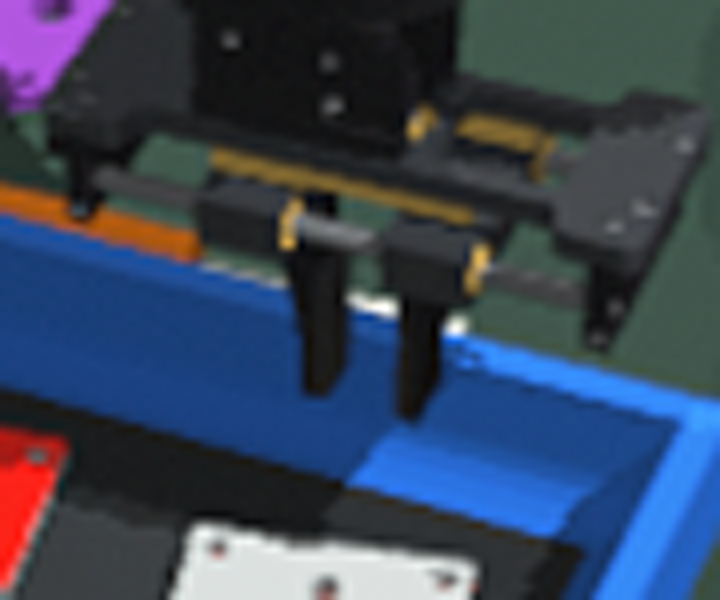

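Call:
{"method": "servo_tool", "body": {"deltas": [{"slide": [0,0,0.5],"spin": 0},{"slide": [0,0,0.5],"spin": 0},{"slide": [0,0,0.4],"spin": 0},{"slide": [0,0,0.1],"spin": 0},{"slide": [0,0,0],"spin": 0}], "gripper": 140}}

```text
time_s: 7.9
tcp_pos: [0.4682, 0.0286, -0.0081]
ee_rot: [[-0.985, -0.174, 0.016], [-0.174, 0.985, 0.013], [-0.018, 0.011, -1.0]]
wrist_force: [0.2, 0.4, 0.5]
gripper_width: 0.447
```

```bash
python3 st.py
```

```text
7.9 tray xy [-0.0778  0.0702] z -0.0081 F tray [0.31 0.36] 0.51 w 0.4467414449080275 tool x ang rel 0.27 tilt [ 0.0158  0.0135 -0.9998]
```

Call:
{"method": "servo_tool", "body": {"deltas": [{"slide": [0,0,0.06],"spin": 0},{"slide": [0,0,0],"spin": 0}]}}

```text
time_s: 8.1
tcp_pos: [0.4686, 0.0288, -0.0094]
ee_rot: [[-0.985, -0.174, 0.016], [-0.174, 0.985, 0.014], [-0.018, 0.011, -1.0]]
wrist_force: [0.2, 0.3, 0.3]
gripper_width: 0.454
```

Call:
{"method": "servo_tool", "body": {"deltas": [{"slide": [0,0,0.05],"spin": 0},{"slide": [0,0,0],"spin": 0}]}}

```text
time_s: 8.3
tcp_pos: [0.4691, 0.029, -0.0102]
ee_rot: [[-0.985, -0.174, 0.018], [-0.174, 0.985, 0.014], [-0.02, 0.011, -1.0]]
wrist_force: [-0.6, -0.9, 0.1]
gripper_width: 0.454
```

```bash
python3 st.py; python3 look.py p8
```

```text
8.3 tray xy [-0.0768  0.0704] z -0.0102 F tray [-0.74 -0.77] 0.1 w 0.45370956197969853 tool x ang rel 0.28 tilt [ 0.0177  0.0141 -0.9997]
```

View pics/p8_s.png

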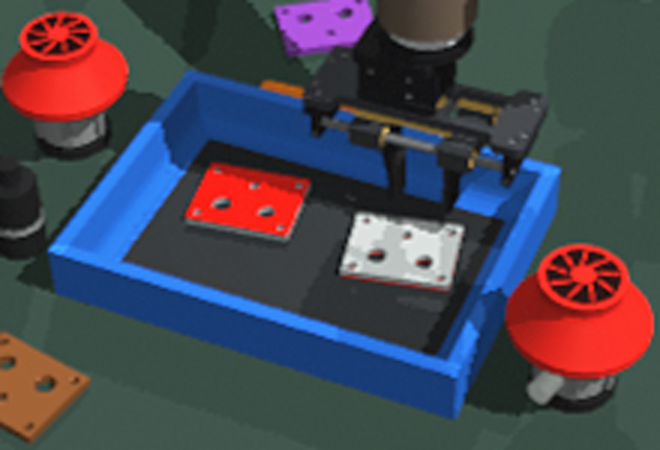

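Call:
{"method": "servo_tool", "body": {"deltas": [{"slide": [0,0,0.05],"spin": 0},{"slide": [0,0,0],"spin": 0}]}}

```text
time_s: 8.6
tcp_pos: [0.4693, 0.0291, -0.0112]
ee_rot: [[-0.985, -0.174, 0.018], [-0.174, 0.985, 0.014], [-0.021, 0.011, -1.0]]
wrist_force: [0.0, -0.4, -0.3]
gripper_width: 0.449
```

Call:
{"method": "servo_tool", "body": {"deltas": [{"slide": [0,0,0.05],"spin": 0},{"slide": [0,0,0],"spin": 0}]}}

```text
time_s: 8.8
tcp_pos: [0.4694, 0.0291, -0.0125]
ee_rot: [[-0.984, -0.174, 0.019], [-0.174, 0.985, 0.014], [-0.021, 0.011, -1.0]]
wrist_force: [-0.9, -0.4, 0.3]
gripper_width: 0.449
```

Call:
{"method": "servo_tool", "body": {"deltas": [{"slide": [0,0,0.04],"spin": 0},{"slide": [0,0,0],"spin": 0}]}}

```text
time_s: 9.0
tcp_pos: [0.4694, 0.0291, -0.0136]
ee_rot: [[-0.985, -0.174, 0.018], [-0.174, 0.985, 0.014], [-0.021, 0.011, -1.0]]
wrist_force: [-0.4, 0.2, 0.2]
gripper_width: 0.446
```

Call:
{"method": "servo_tool", "body": {"deltas": [{"slide": [0,0,0.04],"spin": 0},{"slide": [0,0,0],"spin": 0}]}}

```text
time_s: 9.2
tcp_pos: [0.4694, 0.0292, -0.0148]
ee_rot: [[-0.985, -0.174, 0.018], [-0.174, 0.985, 0.014], [-0.021, 0.011, -1.0]]
wrist_force: [-0.0, -0.5, -0.7]
gripper_width: 0.451
```

Call:
{"method": "servo_tool", "body": {"deltas": [{"slide": [0,0,0.04],"spin": 0},{"slide": [0,0,0],"spin": 0}]}}

```text
time_s: 9.4
tcp_pos: [0.4694, 0.0291, -0.0159]
ee_rot: [[-0.985, -0.174, 0.018], [-0.174, 0.985, 0.014], [-0.021, 0.011, -1.0]]
wrist_force: [-0.2, -0.4, -0.1]
gripper_width: 0.452
```

Call:
{"method": "servo_tool", "body": {"deltas": [{"slide": [0,0,0.04],"spin": 0},{"slide": [0,0,0],"spin": 0}]}}

```text
time_s: 9.6
tcp_pos: [0.4694, 0.0292, -0.017]
ee_rot: [[-0.985, -0.174, 0.018], [-0.174, 0.985, 0.014], [-0.021, 0.011, -1.0]]
wrist_force: [-0.3, -0.3, -0.2]
gripper_width: 0.447
```

```bash
python3 st.py; python3 -c "
from h import *
c=optics.capture('scene');p=sense()['tcp_pos']
for dz in(.015,.02,.025):
  for dy in (-.0275,.0275):
    q=proj(c,[*wo(tr(p)+[0,dy]),p[2]+dz]);print(dz,((q-[295,195])*8).round())
i=c['frame'][195:270,295:385,::-1]
cv2.imwrite('pics/p9.png',cv2.resize(np.clip(i.astype(int)*3,0,255).astype(np.uint8),None,fx=8,fy=8,interpolation=cv2.INTER_CUBIC))
"
```

```text
9.6 tray xy [-0.0764  0.0705] z -0.017 F tray [-0.35 -0.22] -0.24 w 0.4466219124018793 tool x ang rel 0.29 tilt [ 0.0184  0.0143 -0.9997]
0.015 [285. 505.]
0.015 [444. 550.]
0.02 [285. 494.]
0.02 [444. 539.]
0.025 [285. 483.]
0.025 [445. 528.]
```

View pics/p9.png

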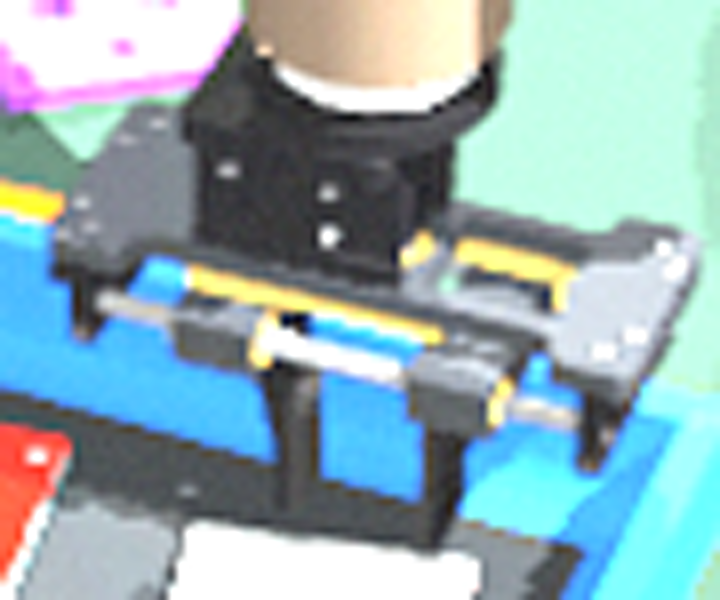

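Call:
{"method": "servo_tool", "body": {"deltas": [{"slide": [0,0,0.05],"spin": 0},{"slide": [0,0,0],"spin": 0}]}}

```text
time_s: 9.85
tcp_pos: [0.4696, 0.0292, -0.0182]
ee_rot: [[-0.984, -0.174, 0.019], [-0.174, 0.985, 0.014], [-0.021, 0.011, -1.0]]
wrist_force: [-0.9, 0.0, 0.9]
gripper_width: 0.454
```

Call:
{"method": "servo_tool", "body": {"deltas": [{"slide": [0,0,0.05],"spin": 0},{"slide": [0,0,0],"spin": 0}]}}

```text
time_s: 10.05
tcp_pos: [0.4696, 0.0292, -0.0196]
ee_rot: [[-0.984, -0.174, 0.019], [-0.174, 0.985, 0.014], [-0.021, 0.011, -1.0]]
wrist_force: [-0.5, 0.4, 0.5]
gripper_width: 0.453
```

Call:
{"method": "servo_tool", "body": {"deltas": [{"slide": [0,0,0.05],"spin": 0},{"slide": [0,0,0],"spin": 0}]}}

```text
time_s: 10.25
tcp_pos: [0.4698, 0.0293, -0.0198]
ee_rot: [[-0.984, -0.175, 0.019], [-0.175, 0.985, 0.014], [-0.021, 0.011, -1.0]]
wrist_force: [-0.0, -0.6, 0.0]
gripper_width: 0.456
```

```bash
python3 st.py; python3 -c "
from h import *
c=optics.capture('scene');p=sense()['tcp_pos']
print(np.linalg.norm(sense()['moment']))
for x,y in((.0126-.0126-.0461,.0232),(-.0631,.1116)):
  for z in (.014,.006):
    print('plate near corners',((proj(c,[*wo([x,y]),z])-[310,235])*12).round())
for x,y in((-.091,.03),(-.091,.1)): print('mat edge',((proj(c,[*wo([x,y]),.006])-[310,235])*12).round())
i=c['frame'][235:280,310:370,::-1]
cv2.imwrite('pics/p10.png',cv2.resize(np.clip(i.astype(int)*3,0,255).astype(np.uint8),None,fx=12,fy=12,interpolation=cv2.INTER_CUBIC))
"
```

```text
10.25 tray xy [-0.0761  0.0706] z -0.0198 F tray [-0.12 -0.6 ] 0.02 w 0.45585533929205346 tool x ang rel 0.33 tilt [ 0.0185  0.014  -0.9997]
0.2583465270939009
plate near corners [108. 291.]
plate near corners [108. 318.]
plate near corners [526. 348.]
plate near corners [525. 376.]
mat edge [217. 193.]
mat edge [519. 277.]
```

View pics/p10.png

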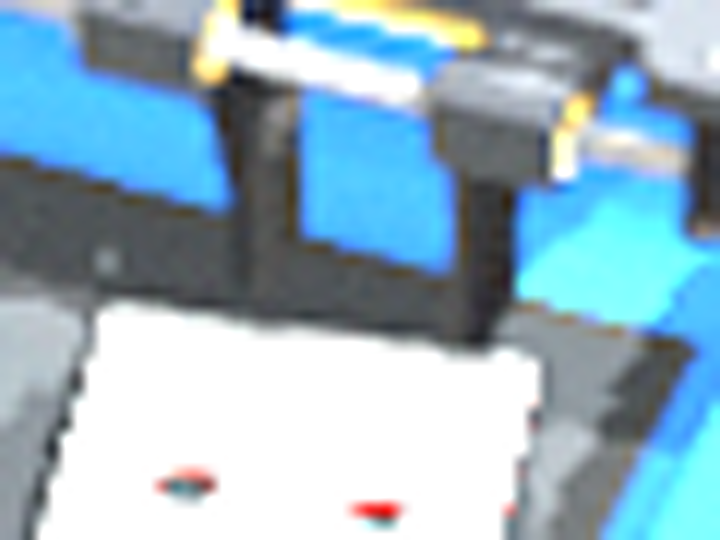

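Call:
{"method": "servo_tool", "body": {"deltas": [{"slide": [0,0,0.04],"spin": 0},{"slide": [0,0,0],"spin": 0}]}}

```text
time_s: 10.5
tcp_pos: [0.4698, 0.0293, -0.0198]
ee_rot: [[-0.984, -0.176, 0.019], [-0.175, 0.984, 0.014], [-0.021, 0.01, -1.0]]
wrist_force: [-1.0, -0.7, 0.5]
gripper_width: 0.45
```

```bash
python3 st.py; python3 -c "
from h import *
for i in range(3):print(sense()['wrist_force'],sense()['moment'],sense()['effort'])"
```

```text
10.5 tray xy [-0.076   0.0706] z -0.0198 F tray [-1.06 -0.55] 0.5 w 0.4503739049448972 tool x ang rel 0.36 tilt [ 0.0187  0.0138 -0.9997]
[-0.9511646  -0.71898442  0.49946262] [-0.0592806   0.17686567 -0.01931258] [ 3.28427518e-02 -3.15096760e+01  1.03114218e+01  2.32169956e+00
  5.41639072e-02  5.93031611e-03]
[-0.9511646  -0.71898442  0.49946262] [-0.0592806   0.17686567 -0.01931258] [ 3.28427518e-02 -3.15096760e+01  1.03114218e+01  2.32169956e+00
  5.41639072e-02  5.93031611e-03]
[-0.9511646  -0.71898442  0.49946262] [-0.0592806   0.17686567 -0.01931258] [ 3.28427518e-02 -3.15096760e+01  1.03114218e+01  2.32169956e+00
  5.41639072e-02  5.93031611e-03]
```

Call:
{"method": "servo_tool", "body": {"deltas": [{"slide": [-0.2,0,0],"spin": 0},{"slide": [-0.2,0,0],"spin": 0},{"slide": [-0.2,0,0.02],"spin": 0},{"slide": [-0.2,0,0.02],"spin": 0},{"slide": [-0.2,0,0.02],"spin": 0},{"slide": [0,0,0],"spin": 0}]}}

```text
time_s: 11.1
tcp_pos: [0.4772, 0.0303, -0.0199]
ee_rot: [[-0.986, -0.168, -0.02], [-0.168, 0.986, 0.004], [0.019, 0.007, -1.0]]
wrist_force: [1.1, 0.6, -0.5]
gripper_width: 0.449
```

```bash
python3 st.py; python3 look.py q1
```

```text
11.1 tray xy [-0.0686  0.0703] z -0.0199 F tray [1.14 0.36] -0.53 w 0.4485920478404111 tool x ang rel -0.05 tilt [-0.0203  0.004  -0.9998]
```

View pics/q1_s.png

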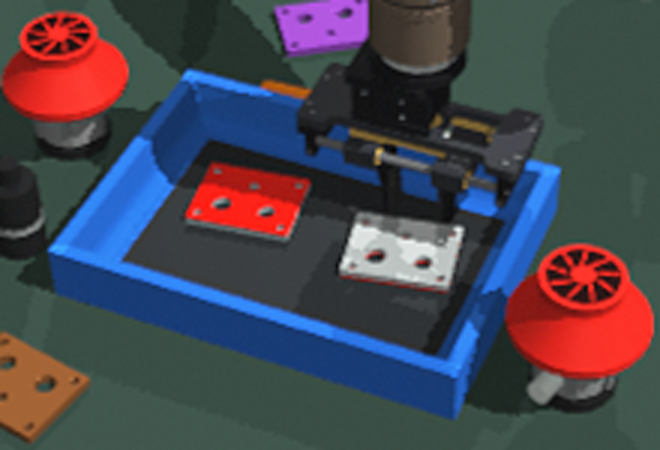

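```bash
python3 -c "
from h import *
s=sense();print(s['joints'],s['effort'],s['joint_velocities'])"
```

```text
[  22.64718851   24.91217633  -33.21331396   -1.20208196  -32.81759757
 -101.94640376] [ -1.2065801  -30.37412524  10.68430424   2.69291997   0.79538545
   0.05386457] [ 0.03828532  0.13331292  0.14530386 -0.04722341 -0.21398752 -0.09784108]
```

Call:
{"method": "servo_tool", "body": {"deltas": [{"slide": [0,0,-0.08],"spin": 0},{"slide": [-0.2,0,0],"spin": 0},{"slide": [-0.2,0,0],"spin": 0},{"slide": [-0.2,0,0],"spin": 0},{"slide": [0,0,0],"spin": 0}]}}

```text
time_s: 11.7
tcp_pos: [0.4961, 0.0333, -0.0194]
ee_rot: [[-0.986, -0.169, -0.017], [-0.169, 0.986, 0.005], [0.016, 0.007, -1.0]]
wrist_force: [-0.2, 0.1, -0.2]
gripper_width: 0.45
```

```bash
python3 st.py; python3 look.py q2;python3 -c "
from h import *
s=sense();print(s['joints'],s['effort'],s['moment'])"
```

```text
11.7 tray xy [-0.0495  0.0701] z -0.0194 F tray [-0.21  0.13] -0.21 w 0.4495457320208952 tool x ang rel -0.03 tilt [-0.017   0.0046 -0.9998]
[  22.16135428   25.99822851  -30.79195471   -1.10909984  -34.06197934
 -101.54178699] [-5.93163975e-03 -3.44233954e+01  1.10176662e+01  2.47356512e+00
 -9.97998076e-02  1.21914138e-03] [-0.03193    -0.05562121  0.0066953 ]
```

View pics/q2_s.png

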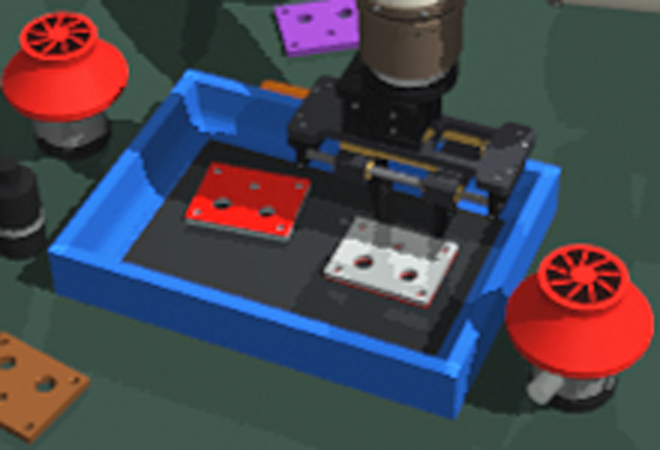

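```bash
cat > fl.py <<'E'
from h import *
import sys
c=optics.capture('scene')
def f(cr): return (tr(ray(c,200+cr[0]/3,190+cr[1]/3,.014))*1000).round(1)
for a in sys.argv[1:]:
    print(a,f([float(t) for t in a.split(',')]))
E
python3 fl.py 361,217 458,243 427,298 326,270 308,180 297,232 187,217 215,164
python3 -c "
import cv2;i=cv2.imread('pics/q2_s.png')[120:330,280:580];cv2.imwrite('pics/q2z.png',cv2.resize(i,None,fx=2.6,fy=2.6,interpolation=cv2.INTER_CUBIC))"
```

```text
361,217 [-36.8  30.8]
458,243 [-38.6 117.6]
427,298 [ 29.7 116.4]
326,270 [31.7 28.5]
308,180 [-62.  -29.5]
297,232 [  0.2 -11.9]
187,217 [  19.  -105.8]
215,164 [ -50.1 -113.5]
```

View pics/q2z.png

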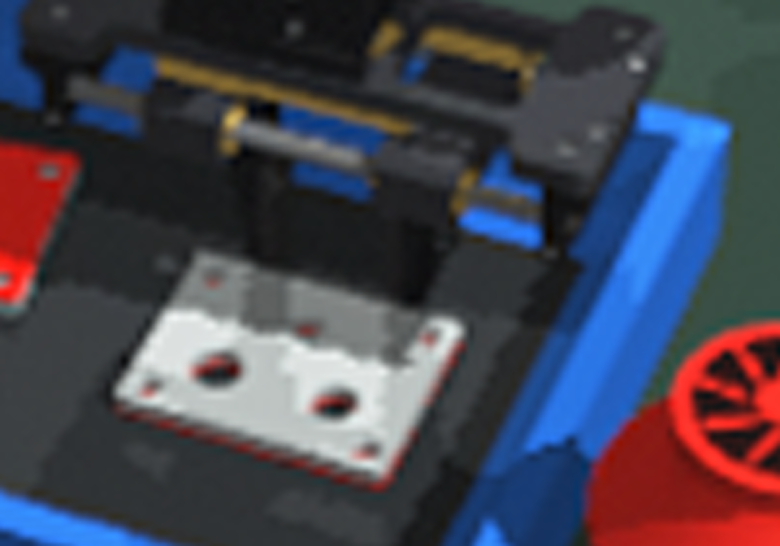

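Call:
{"method": "servo_tool", "body": {"deltas": [{"slide": [0,-0.05,-0.05],"spin": 0},{"slide": [-0.3,0,-0.005],"spin": 0},{"slide": [-0.3,0,-0.005],"spin": 0},{"slide": [-0.3,0,-0.005],"spin": 0},{"slide": [-0.3,0,-0.005],"spin": 0},{"slide": [-0.3,0,-0.005],"spin": 0},{"slide": [0,0,0],"spin": 0}]}}

```text
time_s: 12.55
tcp_pos: [0.5352, 0.0383, -0.0181]
ee_rot: [[-0.986, -0.168, -0.019], [-0.169, 0.986, 0.004], [0.018, 0.007, -1.0]]
wrist_force: [-0.4, -0.0, -0.1]
gripper_width: 0.445
```

```bash
python3 st.py
```

```text
12.55 tray xy [-0.0101  0.0684] z -0.0181 F tray [-0.39  0.04] -0.1 w 0.4449530599862467 tool x ang rel -0.04 tilt [-0.0185  0.0041 -0.9998]
```

Call:
{"method": "servo_tool", "body": {"deltas": [{"slide": [-0.3,0,-0.005],"spin": 0},{"slide": [-0.3,0,-0.005],"spin": 0},{"slide": [-0.3,0,-0.005],"spin": 0},{"slide": [-0.3,0,-0.005],"spin": 0},{"slide": [-0.3,0,-0.005],"spin": 0},{"slide": [0,0,0],"spin": 0}]}}

```text
time_s: 13.15
tcp_pos: [0.5743, 0.0448, -0.0187]
ee_rot: [[-0.986, -0.168, -0.021], [-0.168, 0.986, 0.003], [0.02, 0.007, -1.0]]
wrist_force: [0.3, 0.5, -0.2]
gripper_width: 0.451
```

```bash
python3 st.py; python3 look.py q3
```

```text
13.15 tray xy [0.0296 0.0682] z -0.0187 F tray [0.38 0.43] -0.24 w 0.4514007974556549 tool x ang rel -0.05 tilt [-0.0213  0.0033 -0.9998]
```

View pics/q3_s.png

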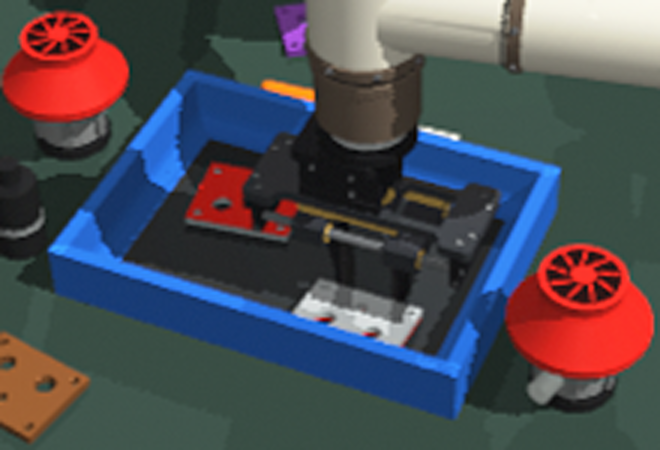

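Call:
{"method": "servo_tool", "body": {"deltas": [{"slide": [-0.25,0,-0.01],"spin": 0},{"slide": [-0.25,0,-0.01],"spin": 0},{"slide": [-0.25,0,-0.01],"spin": 0},{"slide": [0,0,0],"spin": 0}]}}

```text
time_s: 13.65
tcp_pos: [0.5907, 0.0474, -0.019]
ee_rot: [[-0.986, -0.168, -0.026], [-0.168, 0.986, 0.002], [0.026, 0.007, -1.0]]
wrist_force: [-0.3, -0.5, -0.2]
gripper_width: 0.448
```

```bash
python3 st.py; python3 look.py q4
```

```text
13.65 tray xy [0.0462 0.0679] z -0.019 F tray [-0.36 -0.41] -0.18 w 0.4481658110317016 tool x ang rel -0.08 tilt [-0.0264  0.0022 -0.9996]
```

View pics/q4_s.png

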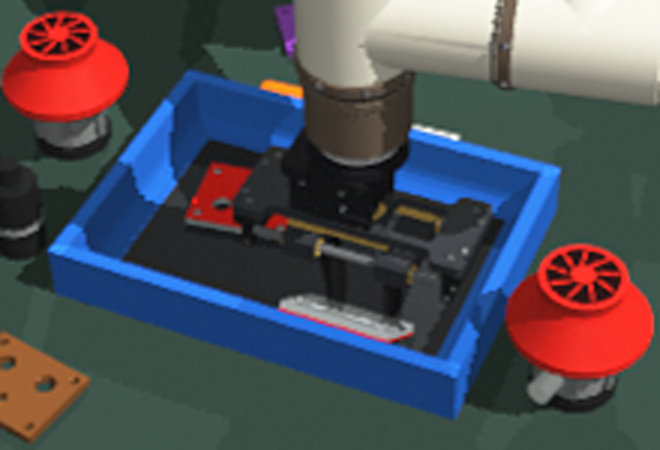

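Call:
{"method": "servo_tool", "body": {"deltas": [{"slide": [-0.2,0,-0.02],"spin": 0},{"slide": [-0.2,0,-0.01],"spin": 0},{"slide": [-0.2,0,-0.01],"spin": 0},{"slide": [0,0,0],"spin": 0}]}}

```text
time_s: 14.15
tcp_pos: [0.6065, 0.0502, -0.0179]
ee_rot: [[-0.986, -0.168, -0.026], [-0.168, 0.986, 0.003], [0.025, 0.007, -1.0]]
wrist_force: [-0.6, 0.3, 0.5]
gripper_width: 0.449
```

```bash
python3 st.py; python3 look.py q5
```

```text
14.15 tray xy [0.0622 0.068 ] z -0.0179 F tray [-0.51  0.4 ] 0.48 w 0.4494511004516647 tool x ang rel -0.09 tilt [-0.0258  0.0026 -0.9997]
```

View pics/q5_s.png

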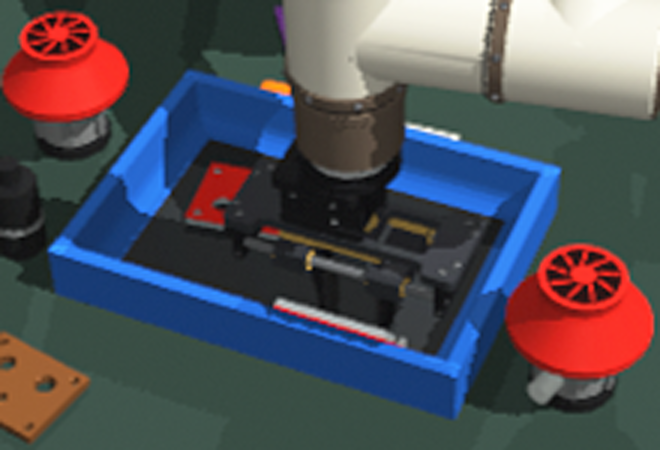

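```bash
python3 -c "
from h import *
i=cv2.imread('pics/q5_s.png')[210:370,220:480];cv2.imwrite('pics/q5z.png',cv2.resize(i,None,fx=3,fy=3,interpolation=cv2.INTER_CUBIC))
c=optics.capture('scene')
for z in (.05,.06,.07):
  for p in ((276,300),(404,338)): print(z,tr(ray(c,200+p[0]/3,190+p[1]/3,z)).round(4))
for x,y in((.113,.029),(.113,.117)): print('rim',(proj(c,[*wo([x,y]),.05])-[200,190])*3)
"
```

```text
0.05 [0.1081 0.0203]
0.05 [0.1071 0.1269]
0.06 [0.1166 0.0246]
0.06 [0.1155 0.1302]
0.07 [0.125 0.029]
0.07 [0.1239 0.1335]
rim [283.59505183 307.3567614 ]
rim [388.94641339 339.64127824]
```

View pics/q5z.png

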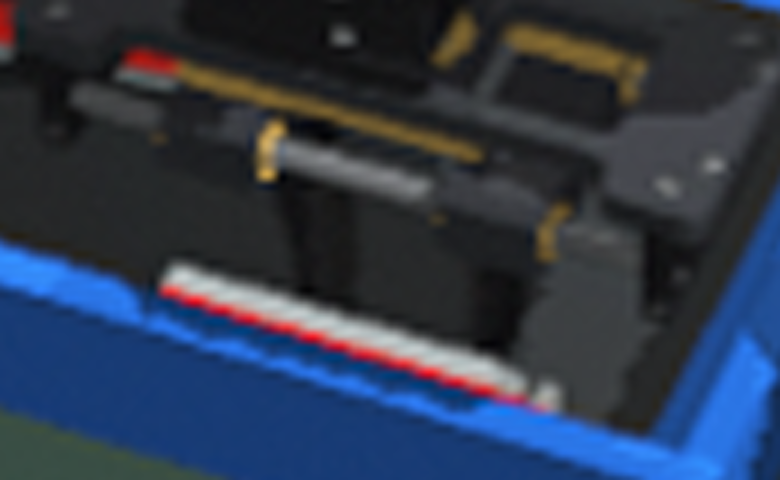

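View pics/q5_t.png

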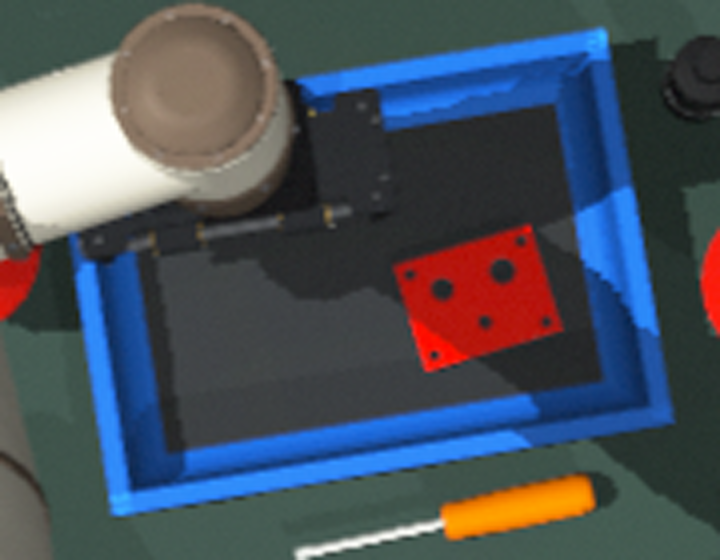

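```bash
python3 -c "
from h import *
c=optics.capture('scene');i=c['frame'][270:320,280:350,::-1]
i=cv2.resize(np.clip(i.astype(int)*1.7,0,255).astype(np.uint8),None,fx=11,fy=11,interpolation=cv2.INTER_NEAREST)
for x,y in((.113,.029),(.113,.117)):
  p=(proj(c,[*wo([x,y]),.05])-[280,270])*11;cv2.circle(i,tuple(int(t) for t in p),4,(0,255,0),-1)
cv2.imwrite('pics/q6.png',i)"
```

```text
(no output)
```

View pics/q6.png

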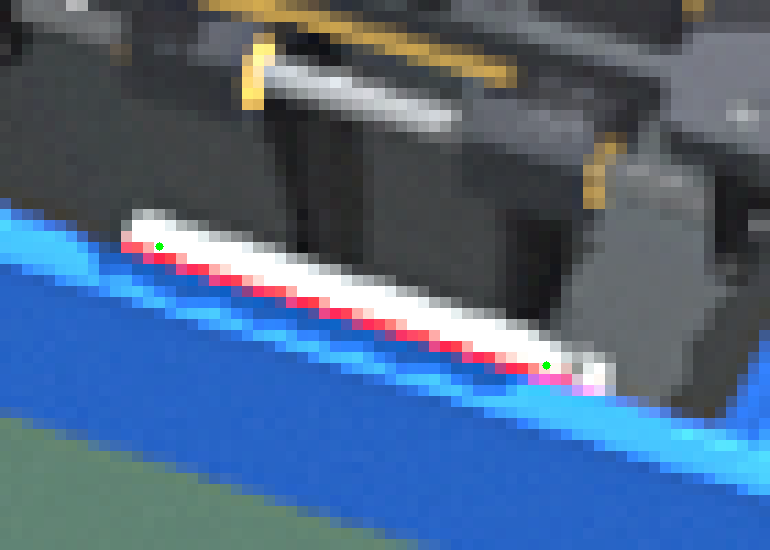

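Call:
{"method": "servo_tool", "body": {"deltas": [{"slide": [-0.12,0,-0.005],"spin": 0},{"slide": [0,0,0],"spin": 0}]}}

```text
time_s: 14.55
tcp_pos: [0.6083, 0.0504, -0.0179]
ee_rot: [[-0.986, -0.167, -0.027], [-0.168, 0.986, 0.002], [0.026, 0.007, -1.0]]
wrist_force: [-0.5, -0.1, 0.4]
gripper_width: 0.45
```

```bash
python3 st.py; python3 -c "
from h import *
c=optics.capture('scene');i=c['frame'][270:320,280:350,::-1]
i=cv2.resize(np.clip(i.astype(int)*1.7,0,255).astype(np.uint8),None,fx=11,fy=11,interpolation=cv2.INTER_NEAREST)
def P(x,y,z,col):
  p=(proj(c,[*wo([x,y]),z])-[280,270])*11;cv2.circle(i,tuple(int(t) for t in p),4,col,-1)
t=np.radians(60);x0=.081
for y in(.029,.117):
  P(x0+.07*np.cos(t),y,.006+.07*np.sin(t),(0,0,120))
  P(x0+.07*np.cos(t)-.008*np.sin(t),y,.006+.07*np.sin(t)+.008*np.cos(t),(255,0,0))
cv2.imwrite('pics/q7.png',i)"
```

```text
14.55 tray xy [0.064 0.068] z -0.0179 F tray [-0.5   0.02] 0.39 w 0.4496394647749788 tool x ang rel -0.09 tilt [-0.0272  0.0024 -0.9996]
```

View pics/q7.png

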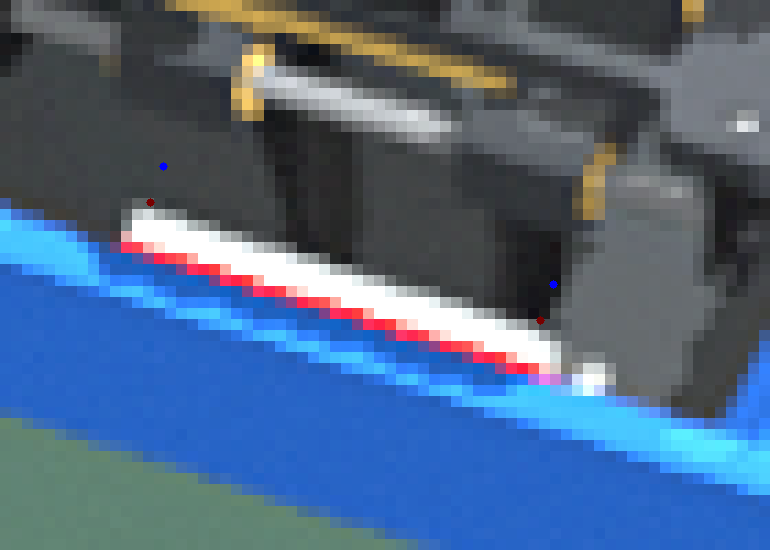

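Call:
{"method": "servo_tool", "body": {"deltas": [{"slide": [-0.12,0,-0.005],"spin": 0},{"slide": [-0.1,0,-0.005],"spin": 0},{"slide": [0,0,0],"spin": 0}]}}

```text
time_s: 14.9
tcp_pos: [0.6133, 0.0512, -0.018]
ee_rot: [[-0.986, -0.167, -0.029], [-0.167, 0.986, 0.002], [0.028, 0.007, -1.0]]
wrist_force: [-0.8, -0.1, 0.1]
gripper_width: 0.455
```

```bash
cat > z.py <<'E'
from h import *
import sys
c=optics.capture('scene');i=c['frame'][260:320,280:360,::-1]
i=cv2.resize(np.clip(i.astype(int)*1.7,0,255).astype(np.uint8),None,fx=9,fy=9,interpolation=cv2.INTER_NEAREST)
def P(x,y,z,col):
  p=(proj(c,[*wo([x,y]),z])+[0,1.7]-[280,260])*9;cv2.circle(i,tuple(int(t) for t in p),4,col,-1)
t=np.radians(60);x0=.081
for y in(.029,.117):
  P(x0+.07*np.cos(t),y,.006+.07*np.sin(t),(0,0,120))
  P(x0+.07*np.cos(t)-.008*np.sin(t),y,.006+.07*np.sin(t)+.008*np.cos(t),(255,0,0))
cv2.imwrite('pics/'+sys.argv[1],i)
E
python3 st.py; python3 z.py q8.png
```

```text
14.9 tray xy [0.0691 0.0679] z -0.018 F tray [-0.76  0.04] 0.09 w 0.45499437152530936 tool x ang rel -0.1 tilt [-0.0286  0.0021 -0.9996]
```

View pics/q8.png

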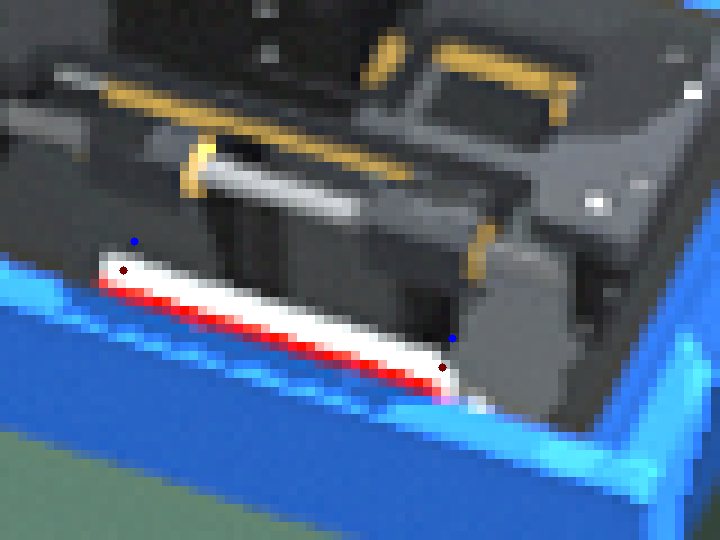

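Call:
{"method": "servo_tool", "body": {"deltas": [{"slide": [-0.1,0,-0.005],"spin": 0},{"slide": [-0.06,0,-0.005],"spin": 0},{"slide": [0,0,0],"spin": 0}]}}

```text
time_s: 15.25
tcp_pos: [0.6171, 0.0518, -0.018]
ee_rot: [[-0.986, -0.167, -0.029], [-0.167, 0.986, 0.002], [0.029, 0.007, -1.0]]
wrist_force: [-0.2, 0.1, 0.3]
gripper_width: 0.449
```

```bash
python3 st.py; python3 z.py q9.png
```

```text
15.25 tray xy [0.073  0.0679] z -0.018 F tray [-0.21  0.19] 0.25 w 0.44920008453113386 tool x ang rel -0.11 tilt [-0.0293  0.002  -0.9996]
```

View pics/q9.png

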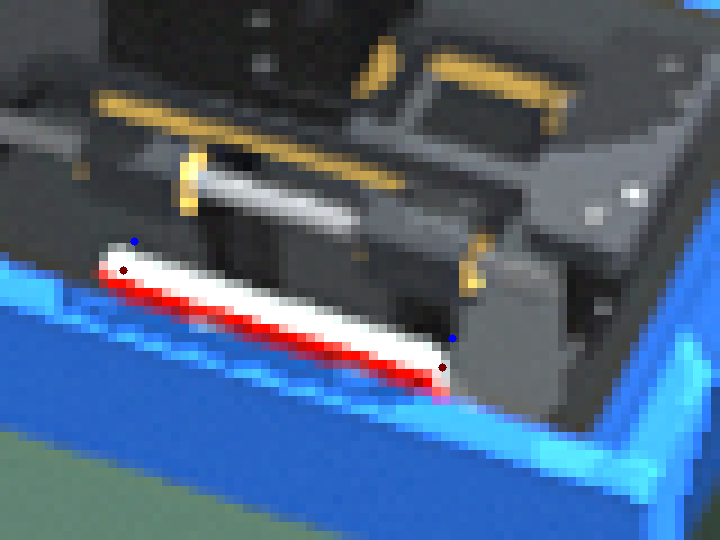

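Call:
{"method": "servo_tool", "body": {"deltas": [{"slide": [0.3,0,0],"spin": 0},{"slide": [0.5,0,0],"spin": 0},{"slide": [0.5,0,-0.2],"spin": 0},{"slide": [0.3,0,-0.6],"spin": 0},{"slide": [0,0,-1],"spin": 0},{"slide": [0,0,-1],"spin": 0},{"slide": [0,0,-1],"spin": 0},{"slide": [0,0,-1],"spin": 0},{"slide": [0,0,0],"spin": 0}]}}

```text
time_s: 16.2
tcp_pos: [0.5754, 0.0437, 0.1101]
ee_rot: [[-0.985, -0.168, -0.027], [-0.168, 0.986, 0.002], [0.026, 0.007, -1.0]]
wrist_force: [0.3, -0.3, -0.1]
gripper_width: 0.449
```

```bash
python3 st.py; python3 look.py r1; python3 z.py r1z.png
```

```text
16.2 tray xy [0.0304 0.0669] z 0.1101 F tray [ 0.25 -0.37] -0.07 w 0.44926075815250854 tool x ang rel -0.08 tilt [-0.0267  0.0023 -0.9996]
```

View pics/r1_s.png

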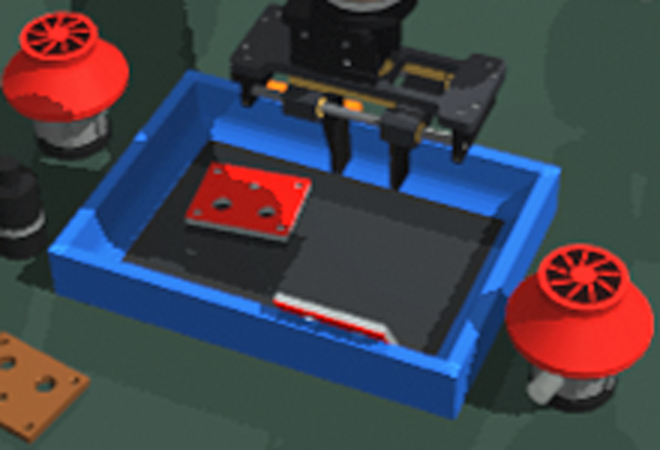

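View pics/r1_t.png

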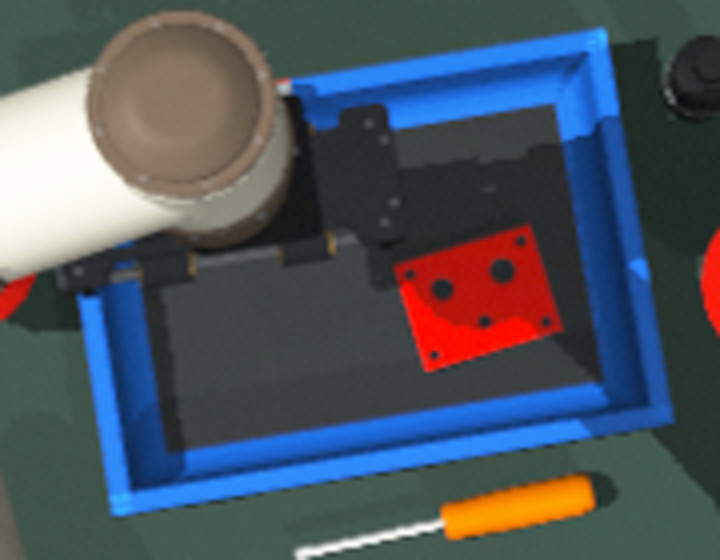

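View pics/r1z.png

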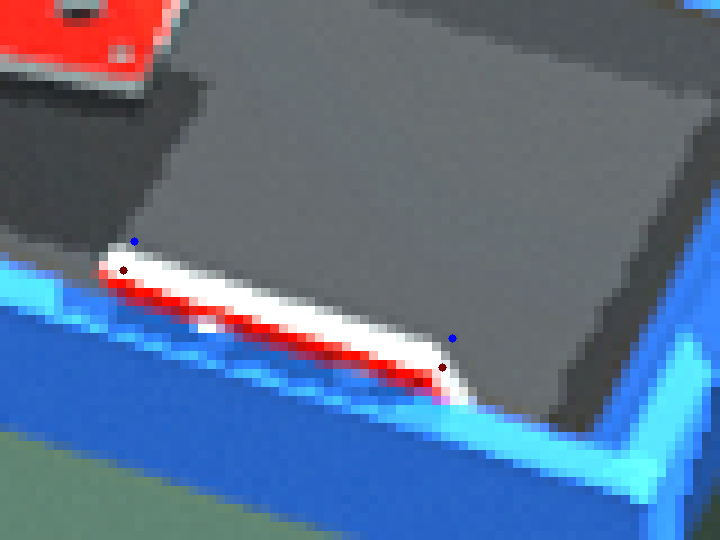

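Call:
{"method": "servo_tool", "body": {"deltas": [{"slide": [-0.5,0,-0.1],"spin": 0},{"slide": [-0.9,0.1,0],"spin": 0},{"slide": [-0.9,0,0],"spin": 0},{"slide": [-0.9,0,0],"spin": 0},{"slide": [-0.9,0,0],"spin": 0},{"slide": [-0.5,0,0],"spin": 0},{"slide": [0,0,0],"spin": 0}]}}

```text
time_s: 17.05
tcp_pos: [0.6806, 0.0638, 0.0915]
ee_rot: [[-0.985, -0.165, -0.057], [-0.165, 0.986, -0.004], [0.056, 0.006, -0.998]]
wrist_force: [-1.2, -0.6, -0.1]
gripper_width: 0.454
```

```bash
python3 st.py; python3 look.py r2
```

```text
17.05 tray xy [0.1375 0.0689] z 0.0915 F tray [-1.3  -0.37] -0.12 w 0.454327641369627 tool x ang rel -0.22 tilt [-0.0565 -0.0036 -0.9984]
```

View pics/r2_s.png

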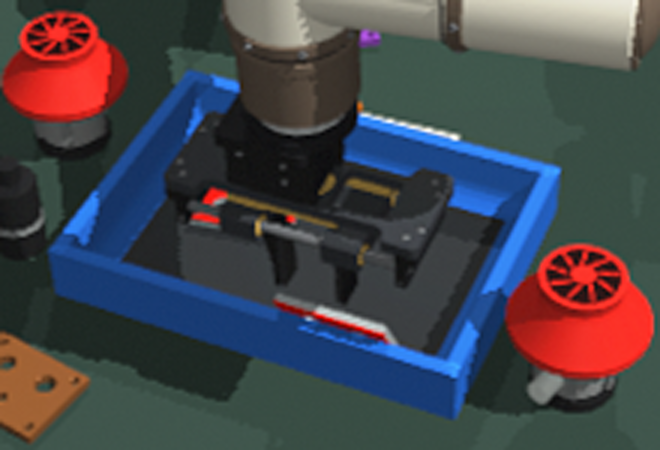

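Call:
{"method": "servo_tool", "body": {"deltas": [{"slide": [-0.3,0,0],"spin": 0},{"slide": [-0.15,0,0.5],"spin": 0},{"slide": [-0.05,0,0.7],"spin": 0},{"slide": [-0.05,0,0.5],"spin": 0},{"slide": [0,0,0],"spin": 0}]}}

```text
time_s: 17.65
tcp_pos: [0.6884, 0.0655, 0.0458]
ee_rot: [[-0.985, -0.165, -0.059], [-0.165, 0.986, -0.003], [0.059, 0.006, -0.998]]
wrist_force: [-0.4, -0.4, -0.3]
gripper_width: 0.448
```

```bash
python3 st.py; python3 look.py r3
```

```text
17.65 tray xy [0.1455 0.0693] z 0.0458 F tray [-0.43 -0.3 ] -0.33 w 0.44750393001707006 tool x ang rel -0.22 tilt [-0.0593 -0.0034 -0.9982]
```

View pics/r3_s.png

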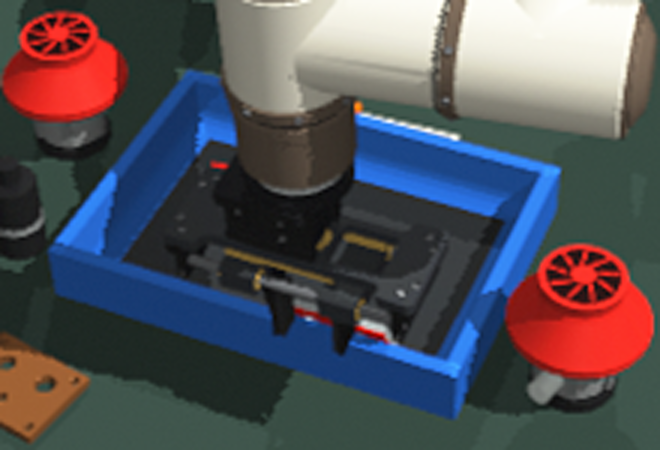

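Call:
{"method": "servo_tool", "body": {"deltas": [{"slide": [-0.05,0,0.35],"spin": 0},{"slide": [0,0,0.2],"spin": 0},{"slide": [0,0,0],"spin": 0}]}}

```text
time_s: 18.05
tcp_pos: [0.6915, 0.0661, 0.0351]
ee_rot: [[-0.985, -0.166, -0.052], [-0.166, 0.986, -0.002], [0.052, 0.006, -0.999]]
wrist_force: [0.2, -0.0, 0.3]
gripper_width: 0.45
```

```bash
python3 st.py; python3 z.py r4.png
```

```text
18.05 tray xy [0.1486 0.0694] z 0.0351 F tray [ 0.2  -0.05] 0.34 w 0.449622230110415 tool x ang rel -0.18 tilt [-0.0521 -0.0022 -0.9986]
```

View pics/r4.png

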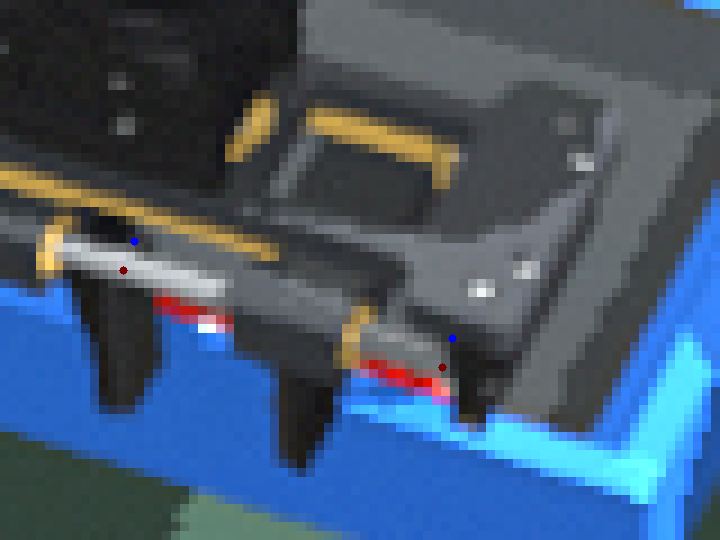

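```bash
python3 -c "
from h import *
c=optics.capture('scene');p=sense()['tcp_pos']
for dz in(.01,.02,.03):
  for dy in(-.0275,.0275): print(dz,((proj(c,[*wo(tr(p)+[.001,dy]),p[2]+dz])+[0,1.7]-[280,260])*9).round())"
```

```text
0.01 [117. 432.]
0.01 [316. 495.]
0.02 [115. 406.]
0.02 [316. 468.]
0.03 [113. 379.]
0.03 [315. 442.]
```

Call:
{"method": "servo_tool", "body": {"deltas": [{"slide": [-0.0,0,0.12],"spin": 0},{"slide": [0.2,0,0],"spin": 0},{"slide": [0.2,0,0],"spin": 0},{"slide": [0.2,0,0],"spin": 0},{"slide": [0,0,0],"spin": 0}]}}

```text
time_s: 18.65
tcp_pos: [0.6759, 0.0635, 0.0343]
ee_rot: [[-0.985, -0.166, -0.05], [-0.166, 0.986, -0.002], [0.049, 0.007, -0.999]]
wrist_force: [0.6, 0.2, 0.0]
gripper_width: 0.452
```

```bash
python3 st.py; python3 z.py r5.png
```

```text
18.65 tray xy [0.1329 0.0694] z 0.0343 F tray [0.66 0.11] 0.0 w 0.4522345911626283 tool x ang rel -0.17 tilt [-0.0498 -0.0017 -0.9988]
```

View pics/r5.png

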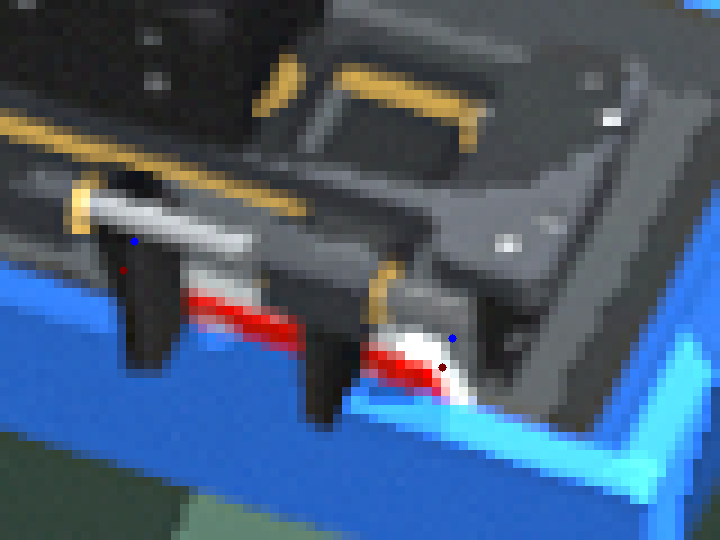

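Call:
{"method": "servo_tool", "body": {"deltas": [{"slide": [0.2,0,0],"spin": 0},{"slide": [0.15,0,0],"spin": 0},{"slide": [0.15,0,0],"spin": 0},{"slide": [0.15,0,0],"spin": 0},{"slide": [0,0,0],"spin": 0}]}}

```text
time_s: 19.2
tcp_pos: [0.659, 0.0607, 0.0356]
ee_rot: [[-0.985, -0.166, -0.049], [-0.166, 0.986, -0.002], [0.048, 0.007, -0.999]]
wrist_force: [0.7, -0.2, 0.0]
gripper_width: 0.448
```

```bash
python3 st.py; python3 z.py r6.png
```

```text
19.2 tray xy [0.1157 0.0695] z 0.0356 F tray [ 0.66 -0.28] 0.01 w 0.4484875004743767 tool x ang rel -0.16 tilt [-0.0488 -0.0016 -0.9988]
```

View pics/r6.png

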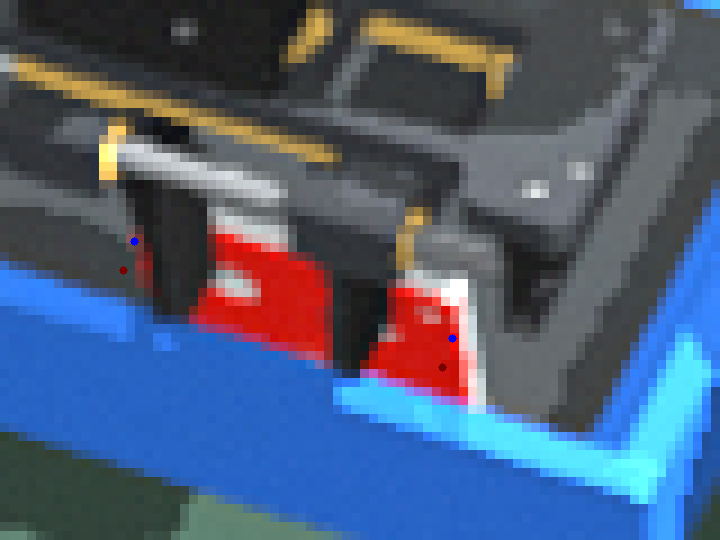

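Call:
{"method": "servo_tool", "body": {"deltas": [{"slide": [0.15,0,0],"spin": 0},{"slide": [0.15,0,0],"spin": 0},{"slide": [0.15,0,0],"spin": 0},{"slide": [0.15,0,0],"spin": 0},{"slide": [0,0,0],"spin": 0}]}}

```text
time_s: 19.75
tcp_pos: [0.6432, 0.058, 0.0361]
ee_rot: [[-0.985, -0.166, -0.049], [-0.166, 0.986, -0.002], [0.048, 0.007, -0.999]]
wrist_force: [-0.0, 0.1, -0.0]
gripper_width: 0.454
```

```bash
python3 st.py; python3 z.py r7.png
```

```text
19.75 tray xy [0.0997 0.0695] z 0.0361 F tray [0.01 0.14] -0.02 w 0.4540191455839414 tool x ang rel -0.17 tilt [-0.0489 -0.0016 -0.9988]
```

View pics/r7.png

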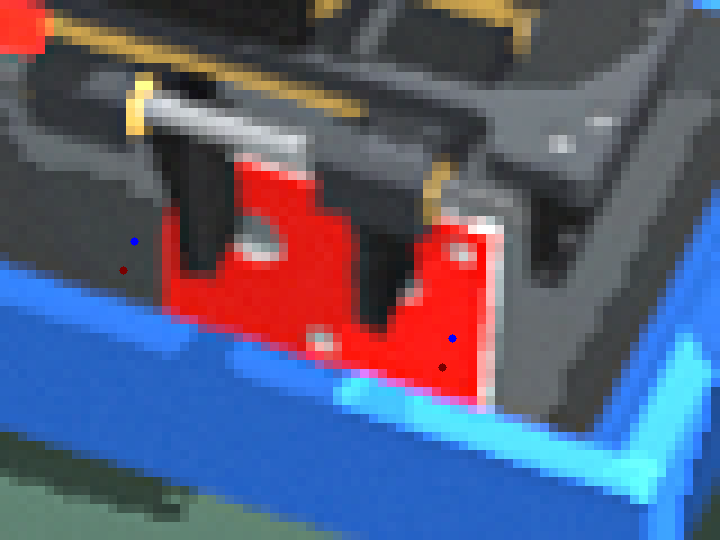

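Call:
{"method": "servo_tool", "body": {"deltas": [{"slide": [0.15,0,0],"spin": 0},{"slide": [0.15,0,0],"spin": 0},{"slide": [0.15,0,0],"spin": 0},{"slide": [0.15,0,0],"spin": 0},{"slide": [0,0,0],"spin": 0}]}}

```text
time_s: 20.3
tcp_pos: [0.6275, 0.0553, 0.037]
ee_rot: [[-0.985, -0.166, -0.048], [-0.166, 0.986, -0.002], [0.048, 0.006, -0.999]]
wrist_force: [0.4, -0.9, -0.4]
gripper_width: 0.456
```

```bash
python3 st.py; python3 look.py r8
```

```text
20.3 tray xy [0.0838 0.0696] z 0.037 F tray [ 0.2  -0.94] -0.42 w 0.45560687621578105 tool x ang rel -0.16 tilt [-0.0484 -0.0016 -0.9988]
```

View pics/r8_s.png

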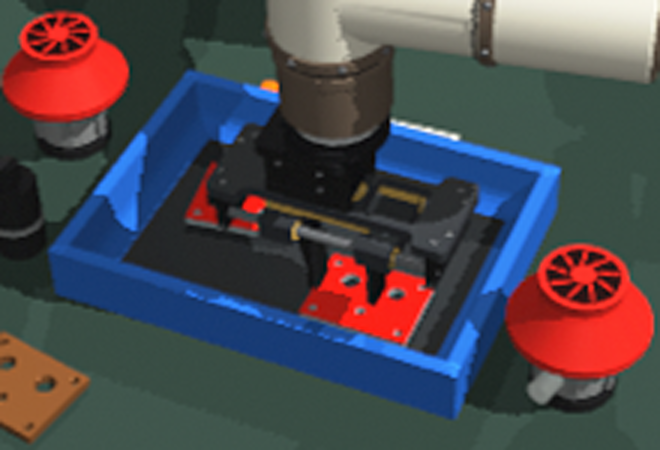

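It has toppled and lies red face up. I'll retreat straight up and check it.

Call:
{"method": "servo_tool", "body": {"deltas": [{"slide": [-0.2,0,-0.5],"spin": 0},{"slide": [0,0,-1],"spin": 0},{"slide": [0,0,-1],"spin": 0},{"slide": [0,0,-1],"spin": 0},{"slide": [0,0,-1],"spin": 0},{"slide": [0,0,-1],"spin": 0},{"slide": [0,0,-1],"spin": 0},{"slide": [0,0,-1],"spin": 0},{"slide": [0,0,0],"spin": 0}]}}

```text
time_s: 21.3
tcp_pos: [0.6433, 0.0564, 0.2301]
ee_rot: [[-0.985, -0.166, -0.05], [-0.166, 0.986, -0.003], [0.05, 0.005, -0.999]]
wrist_force: [0.4, 0.5, 0.9]
gripper_width: 0.453
```

Call:
{"method": "servo_tool", "body": {"deltas": [{"slide": [0.8,-0.9,0],"spin": 0},{"slide": [0.8,-0.9,0],"spin": 0},{"slide": [0.8,-0.9,0],"spin": 0},{"slide": [0.8,-0.9,0],"spin": 0},{"slide": [0.8,-0.9,0],"spin": 0},{"slide": [0.8,-0.9,0],"spin": 0},{"slide": [0.8,-0.9,0],"spin": 0},{"slide": [0.8,-0.9,0],"spin": 0},{"slide": [0.5,-0.9,0],"spin": 0},{"slide": [0,0,0],"spin": 0}]}}

```text
time_s: 22.3
tcp_pos: [0.4993, -0.1781, 0.23]
ee_rot: [[-0.984, -0.168, -0.058], [-0.168, 0.986, -0.0], [0.057, 0.009, -0.998]]
wrist_force: [0.8, 0.4, -0.1]
gripper_width: 0.452
```

```bash
python3 st.py; python3 look.py f1; python3 - <<'E'
from h import *
c=grab('top','f1top.png');grab('scene','f1scene.png');h=cv2.cvtColor(c['frame'],cv2.COLOR_RGB2HSV)
m=(cv2.inRange(h,(0,150,80),(10,255,255))|cv2.inRange(h,(170,150,80),(180,255,255)))
w=np.zeros_like(m);w[185:290,250:385]=255
cs,_=cv2.findContours(m&w,cv2.RETR_EXTERNAL,cv2.CHAIN_APPROX_NONE)
for k in cs:
    if cv2.contourArea(k)>200:
        P=np.array([tr(ray(c,u,v,.014)) for u,v in k[:,0]])*1000
        W=np.array([ray(c,u,v,.014)[:2] for u,v in k[:,0]])*1000
        print('tray',cv2.minAreaRect(P.astype(np.float32)),'world',cv2.minAreaRect(W.astype(np.float32)))
E
```

```text
22.3 tray xy [-0.0821 -0.1388] z 0.23 F tray [0.89 0.27] -0.07 w 0.4520100190214618 tool x ang rel -0.07 tilt [-5.790e-02 -5.000e-04 -9.983e-01]
```

View pics/f1top.png

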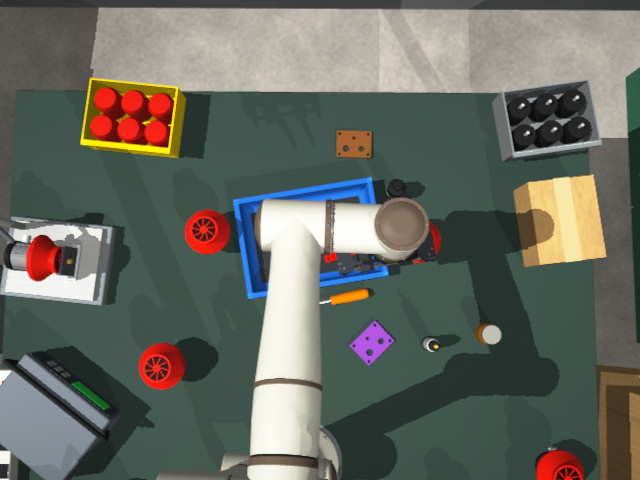

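View pics/f1_s.png

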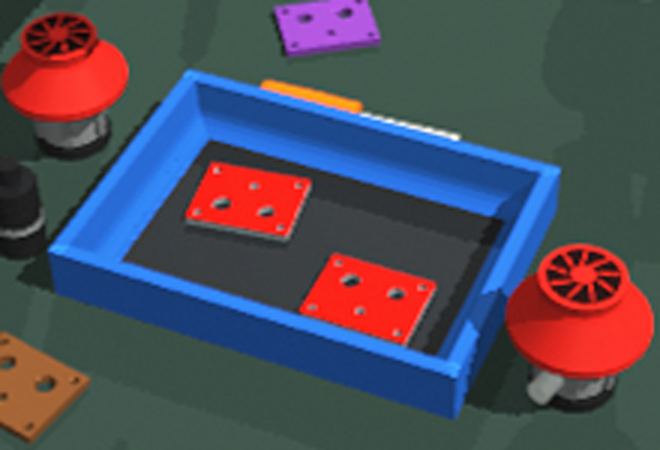

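```bash
python3 fl.py 334,254 436,285 404,344 301,309 308,180 297,232 187,217 215,164
```

```text
334,254 [12.3 27.2]
436,285 [ 13.4 117.9]
404,344 [ 82.7 117.5]
301,309 [79.2 27.3]
308,180 [-62.  -29.5]
297,232 [  0.2 -11.9]
187,217 [  19.  -105.8]
215,164 [ -50.1 -113.5]
```

```bash
python3 -c "
from h import *
print(r.finish_job())"
```

```text
the job is handed in; nothing more can be done
None
```

The bare-face-up flange now lies flat on the mat with its red gasket face up, and I handed the job in at about 22 s. I pushed it against the back wall with two part-open fingertips until it stood leaning on the rim. Then I came down behind the wall and pushed its top edge back until it fell over towards the robot. It was never picked up or pinched.

**Final check:** in the scene view flange_a measures about 68 × 90 mm. It lies between 13 and 82 mm from the tray centre towards the back wall, and the flat mat ends at 91 mm. flange_b's corners are at the same pixels as before, and I saw no change to the other things in the pictures. The wrist force in the readings I took stayed near 1 N, and the arm was clear of everything at the end.

**What failed or disagreed:**
- **First push missed:** the open fingertips sit roughly 18–26 mm above the reported TCP, so they passed over the flange. I went back, lowered them and pushed again.
- **Tip height not settled:** the images suggested about 18 mm. Going down, the tool stopped at a reported TCP height of -20 mm without any clear force, which suggested about 26 mm. Either the tips reached the mat or the gripper body reached the tray lip; I could not tell which.
- **Camera and tilt:** the scene view was about 2 pixels off, and the tool had drifted about 3 degrees in tilt by the end.
- **Top view not used for the final check:** the arm was covering the tray, so the last measurement rests on the scene camera alone.

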